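Set up the sample mixer and load it from the gravity feeder

ROBOT

A 6-joint arm with a two-finger parallel gripper is mounted at the origin on the work surface. World frame = base frame: x ahead of the robot, y to its left, z up, the work surface at z = 0. Lengths are in m, angles in rad, forces in N, time in s.
With the tool pointing down it reaches from about 0.35 to 0.85 m from the base axis. Payload 8.1 kg.
Tool frame: the origin (TCP) lies at the very end of the fingers, on their centre line; the grasp point (between the pads) lies 19 mm behind it; z points along the fingers, y is the line along which they close (so a half turn about z gives the same grasp; the last joint's range is limited). The gripper opens to 93 mm and grips with 3 to 60 N. Pads are 15 mm wide; open, the fingers measure 128 mm over their backs; the gripper's body (75 mm by 188 mm) begins 65 mm behind the grasp point.
Start: joints at [-1.272, 0.13, 1.488, -0, 1.523, -0.085], TCP at [0.225, -0.556, 0.219] pointing down, gripper open.
Joint ranges: [-2.96, 2.96], [-0.89, 2.26], [0.02, 2.5], [-1.34, 4.48], [0, 2.73], [-2.66, 2.66]. Speed limits (rad/s): [2.39, 2.39, 2.79, 3.14, 3.14, 3.14].

INTERFACE

Orientations are given as a unit quaternion [w, x, y, z].
In Python, from rig import sense, imaging, hand_in gives the robot as it stands.
- The arm moves only by the tool move_arm, never from a script. Its argument "steps" is a list of rows, each a list of 3 entries, a list of its own where there are three numbers: the opening, from 0 (shut) to 1 (fully open), then the shift along the world's x, y, z in m, then the turn, a rotation vector about the world's x, y, z in rad. A call has 1 to 10 rows; each row shifts and turns the commanded pose from where the row before left it; what a row does not reach is not made up. A row lasts 1/8 s, in which the tool goes at most 62.5 mm and 10.7 degrees, less where a joint would pass 70% of its speed; a pose out of reach is approached as far as the arm can. A call is refused whole if a number of a shift passes 0.0625 or a number of a turn 0.188, either way. A call with a gripper value outside its range is refused whole. The fingers move at their own pace and stop on an object; "newtons" is the grip in N (left out, the last holds). Time passes only in rows, so rows that do not move let the fingers close. It gives the time, the measured TCP pose, the force, the opening and the grip force at its end, in the units of the state.
- sense(): the state, without advancing time (a new reading comes with each control period).
- imaging.capture(name): name is "side" or "top"; returns a dict with "img" (384x512x3 uint8, blue, green, red), "mtx" (3x3 intrinsics, pixels), "R" (3x3) and "t" (3): a world point X has camera coordinates R X + t. Camera axes: x right, y down, z forward; pixel columns grow to the right and rows downward; lengths in m; the calibration is good to about 2 mm. A picture is of the moment at which its call begins. There is no depth.
- hand_in(): hands the job in; it is judged then, once.
Trained networks look in a picture, given as the dict that the camera call returned (one of the last four; its "shot" number tells which), for a name from the list of things; names that differ only in an ending like _2 or _b are one class to them, and where a whole thing is asked for, a point or a joint stands for the part that bears it (a point fixed in the world has none). Each returns a list of dicts, best first, with "p" (0 to 1); they miss things now and then, are a little off and sometimes report something else, mostly with a low value. They report only what shows in the picture. A call takes as long as a camera call. They do not tell look-alikes from the thing itself.
- imaging.silhouettes(picture, label): "region" (384x512 bool, what is visible of it).
- imaging.place_of(picture, label): "location" ([x, y, z] in m, in world coordinates, good to about 4 mm: a listed point, or the origin of a listed thing).
The state is a dict: "time": time; "joint_positions": joint angles; "qd": joint speeds; "joint_torque": joint torques, N m; "tool_pos": TCP position; "tool_rot": TCP orientation; "contact_force": force on the tool from outside, world axes, zero at the start; "wrist_torque": the same for the moment, N m; "finger_gap": opening from 0.0 (shut) to 1.0 (fully open); "grip_force": force on a finger pad.
Only numpy, scipy, OpenCV 4.12 (cv2) and the standard library are available. Lean on these libraries where they do the work, as an engineer would, in place of code of your own. Each camera call takes 0.05 s, during which the arm holds its last target. There are 200 camera calls.

TASK

Get the bench mixer ready to run: back off its clamp screw just enough to free the round platform (never more than half a turn), turn the platform by its post until the post points at the index tooth on the housing, and retighten the screw fully. Then stand the steel balance weight upright on the platform's round rubber pad and lay every vial from the sloping feeder in the platform's rack, one to a groove, taking the lowest of a lane and letting the next roll down. Only when all that is loaded, turn the speed dial to the long tick on its scale; leave the other things on the bench where they are.

Things in the scene. Friction and masses are not known exactly. Their poses are not given: they have to be found in the camera images.
- mixer: The mixer: fixed white housing 255 (x) x 345 (y) x 50 mm high. Origin at bench height under the platform's axis; -x is its front (towards the robot, yaw up to 12 degrees). In its frame (mm): clamp screw axis (53, 75), dial axis (-30, -160), index tooth (-119, 0). Clamp arm 24 mm wide, z 82 to 92, along the radius through the screw, from 82 mm off the axis out to a post.
- index_mark (a point): Top of the index tooth: a small dark steel tooth (18 x 6 mm, 14 mm high) on the housing at the front of the platform.
- platform (a joint): The platform is an aluminium disc 210 mm across, top face 68 mm above the bench; its post is on its -x side, its weight pad on +x. Value: its angle, rad, counterclockwise from above positive; 0 = the post points at the index tooth. Starts at -1.0 to -0.5; stops at -1.3, 1.3. Clamped it resists over 2 N m; freed it turns with under 0.1 N m and stays put.
- turning_post (a point): The upright steel post on the platform, 15 mm across, 34 mm tall, 88 mm from the axis towards the platform's -x: grip it from above to turn the platform. The point is on the post's axis, 20 mm above the platform's top face (14 mm below the post's top).
- rack_centre (a point): Centre of the rack on the platform's top face, 22 mm from its axis towards -x; axes: the platform's x, y (turning with it), z up. Four grooves between five black ribs (30 mm long along x, 4 mm wide, 9 mm high, 32 mm apart): groove centres at y = -48, -16, 16, 48 mm. A vial lies in one along x, centred on the ribs, ends overhanging them 9 mm, its axis 11 mm above the face.
- weight_pad (a point): Centre of the round dark rubber pad (48 mm across, flush with the top face) on the platform, 48 mm from the axis on the side away from the post.
- clamp_screw (a joint): Angle of the clamp screw, rad: 0 = fully tight (hard stop); grows counterclockwise from above as it is backed off (vertical axis). Starts tight (0 to 0.1). The foot is clear of the platform from 0.8; 1.0 to 1.5 is enough, half a turn (3.14) the most allowed. Needs 0.3 to 0.6 N m and stays where it is left.
- clamp_grip (a point): Centre of the clamp screw's black bar-shaped grip (36 mm long, 11 mm wide, 20 mm high, centre 108 mm above the bench). Its long side is this point's x axis, which turns with the screw; at joint value 0 it lies along the clamp arm, 55 degrees counterclockwise of the mixer's x.
- dial (a joint): Angle of the speed dial, rad, clockwise from above positive; stops at 0 and 4.0. The scale has 11 ticks 0.4 rad apart, from 0 to 4.0; the long thick tick is the seventh, at 2.4. It starts between 0.2 and 1.2. It turns with 0.03 N m and stays where it is left.
- dial_grip (a point): Centre of the dial's black bar grip (38 mm long, 10 mm wide, 18 mm high, centre 65 mm above the bench), on the dial's axis. The long side of the bar is this point's x axis; a white line on the bar towards -x is the pointer.
- dial_long_tick (a point): Middle of the long tick on the dial's scale, on top of the housing, 30 mm from the dial's axis.
- feeder: The gravity feeder: two equal fixed aluminium lanes, each 28 mm wide, at y = -40 and 40 mm in its frame, sloping 15 degrees down towards its -x (towards the robot, yaw up to 14 degrees) to a stop lip as wide as the lane. Origin at bench height below the stops. A lane's lowest vial rests with its middle at x 8, z 73 mm; its ends overhang 10 mm. Clear side guides begin 36 mm up the lane.
- weight: The loose balance weight, turned steel, 0.16 kg: a disc 36 mm across and 16 mm high with a round knob 18 mm across above it (from 19 mm up), 42 mm tall in all. Origin at the centre of its underside; z up. It stands on the bench at the mixer's -y side.
- vial1: A loose amber vial, 48 mm long, 0.03 kg: body 22 mm across and 32 mm long, and at its two ends a foot and a white cap 16 mm across and 8 mm long, lying on a feeder lane by its middle (vial1 and vial2 lowest, at the stops). Origin at its middle; its y axis is its long axis (cap towards +y). vial3 and vial4 may be absent (None throughout). It rolls down the lane by itself; on the level it stops within about 10 cm.
- vial2: A loose amber vial, 48 mm long, 0.03 kg: body 22 mm across and 32 mm long, and at its two ends a foot and a white cap 16 mm across and 8 mm long, lying on a feeder lane by its middle (vial1 and vial2 lowest, at the stops). Origin at its middle; its y axis is its long axis (cap towards +y). vial3 and vial4 may be absent (None throughout). It rolls down the lane by itself; on the level it stops within about 10 cm.
- vial3: A loose amber vial, 48 mm long, 0.03 kg: body 22 mm across and 32 mm long, and at its two ends a foot and a white cap 16 mm across and 8 mm long, lying on a feeder lane by its middle (vial1 and vial2 lowest, at the stops). Origin at its middle; its y axis is its long axis (cap towards +y). vial3 and vial4 may be absent (None throughout). It rolls down the lane by itself; on the level it stops within about 10 cm.
- vial4: A loose amber vial, 48 mm long, 0.03 kg: body 22 mm across and 32 mm long, and at its two ends a foot and a white cap 16 mm across and 8 mm long, lying on a feeder lane by its middle (vial1 and vial2 lowest, at the stops). Origin at its middle; its y axis is its long axis (cap towards +y). vial3 and vial4 may be absent (None throughout). It rolls down the lane by itself; on the level it stops within about 10 cm.
- dish: A round clear plastic dish, 90 mm across, 16 mm high, lying on the bench near the robot. Bystander.
- slide_box: A white plastic slide box, 40 x 90 x 30 mm high. Bystander.
- reagent: An amber reagent bottle with a white cap, 52 mm across, 110 mm tall. Bystander.
- timer: A flat grey bench timer, 60 x 75 x 20 mm, not always there. Bystander.
There are look-alikes about, which are no part of the job. What is shaped like the vial1 but green or yellow is not meant.

How it is judged:
By the outcome, as a careful person would: the job done as asked, in the order asked, and still so for the second after the job is handed in, with the robot touching nothing.
Of vial3, vial4, timer only 1 to 3 are there at a start; the rules pass over those that are not, and their reading is None.
At some moment in a run one of weight may be knocked a few centimetres aside while the robot is not near it.
Once in a run the grip may slacken for a moment while it holds something.
It also fails if it takes over 210 s, if anything falls off the work surface, if the arm or the gripper's body presses on something with over 40 N, if the wrist force passes 120 N, or if a joint passes its speed limit or range.

## Working session

There is one attempt and no reset: what is moved stays moved. The work goes in short steps, Python scripts to look and compute and a tool call to move; the robot and the scene stay as the last step left them, time stands still between calls to the robot, and variables do not carry over. Pictures are saved under pics/ and viewed, at most 14 in all, crops included, and the job is handed in when it is done.

Besides the shell and the picture viewer there is one more tool, called after "Request:" by a JSON object that holds its "name" and its "arguments", one argument or row to a line. move_arm: Moves the arm, as the interface text tells. Its arguments: {"type":"object","properties":{"steps":{"type":"array"},"newtons":{"type":"number"}},"required":["steps"]}

```bash
ls; mkdir -p pics
cat > h.py <<'E'
import numpy as np, cv2
from rig import sense, imaging, hand_in
def proj(c,X):
    p=c["R"]@np.asarray(X,float)+np.ravel(c["t"]); q=c["mtx"]@p; return q[:2]/q[2]
def ray(c,uv,z):
    d=c["R"].T@(np.linalg.inv(c["mtx"])@np.array([uv[0],uv[1],1.])); o=-c["R"].T@np.ravel(c["t"])
    return o+d*(z-o[2])/d[2]
def loc(c,n,k=4):
    for r in imaging.place_of(c,n)[:k]: 
        print(n,c["shot"],round(r["p"],2),np.round(r["location"],4),np.round(proj(c,r["location"])))
E
python3 - <<'E'
from h import *
print(sense())
for n in ("top","side"):
    c=imaging.capture(n); cv2.imwrite(f"pics/{n}0.png",c["img"])
    print(n,-c["R"].T@np.ravel(c["t"]))
    for l in ["mixer","index_mark","turning_post","rack_centre","weight_pad","clamp_grip","dial_grip","dial_long_tick","feeder","weight","vial1","dish","slide_box","reagent","timer"]: loc(c,l,6 if l=="vial1" else 2)
E
```

```text
pics
{'time': 0.0, 'joint_positions': array([-1.27242640e+00,  1.31177087e-01,  1.48929356e+00, -8.13279644e-06,
        1.52296924e+00, -8.54114346e-02]), 'qd': array([ 0.00080992, -0.00082961, -0.00251613,  0.0004236 ,  0.00059438,
       -0.00083235]), 'joint_torque': array([-2.17400026e-03, -5.59861529e+01, -4.91752052e+01,  7.66516454e-02,
        3.57450102e-02, -1.57617023e-04]), 'tool_pos': array([ 0.22450114, -0.55580228,  0.21757008]), 'tool_rot': array([-9.17957422e-04,  9.81644951e-01,  1.90715328e-01, -1.02199199e-04]), 'contact_force': array([ 0.57391268, -0.24728247,  0.1258309 ]), 'wrist_torque': array([0.02253893, 0.03506842, 0.02115881]), 'grip_force': 0.0, 'finger_gap': 0.9988918058639723}
top [2.59726373e-01 1.15023520e-03 1.52458129e+00]
mixer 1 0.91 [ 0.5743  0.0151 -0.0022] [270. 172.]
mixer 1 0.72 [0.5171 0.3001 0.0822] [181. 183.]
index_mark 1 0.88 [ 0.4562 -0.0064  0.0625] [276. 204.]
index_mark 1 0.71 [ 0.3364 -0.1866 -0.0031] [329. 243.]
turning_post 1 0.58 [0.4923 0.0431 0.0853] [261. 192.]
rack_centre 1 0.59 [0.5559 0.0229 0.0693] [267. 173.]
weight_pad 
[... 1590 characters left out ...]
eeder 2 0.69 [0.4984 0.2957 0.0743] [226. 285.]
weight 2 0.59 [ 0.3335 -0.1888 -0.0033] [333. 175.]
weight 2 0.54 [ 0.5191 -0.3425  0.0034] [283. 130.]
vial1 2 0.58 [0.5002 0.2942 0.0749] [225. 284.]
vial1 2 0.55 [0.4067 0.4137 0.0092] [251. 361.]
vial1 2 0.54 [0.5194 0.3017 0.0754] [216. 285.]
vial1 2 0.51 [0.3056 0.3355 0.0094] [308. 340.]
vial1 2 0.48 [0.4859 0.376  0.0765] [219. 319.]
vial1 2 0.47 [0.389  0.3213 0.0143] [271. 322.]
dish 2 0.86 [ 0.335  -0.186  -0.0043] [333. 176.]
slide_box 2 0.74 [ 0.5465 -0.1359  0.0493] [258. 159.]
slide_box 2 0.73 [ 0.3701  0.0015 -0.0044] [308. 221.]
reagent 2 0.78 [ 0.6802 -0.364   0.0033] [237. 117.]
timer 2 0.59 [0.3366 0.2229 0.0005] [304. 293.]
```

Run:
```python
import cv2
t=cv2.imread("pics/top0.png")[110:270,130:410]; cv2.imwrite("pics/a.png",cv2.resize(t,(798,456),interpolation=cv2.INTER_CUBIC))
t=cv2.imread("pics/side0.png")[90:384,150:400]; cv2.imwrite("pics/b.png",cv2.resize(t,(510,600),interpolation=cv2.INTER_CUBIC))
```

```text
(no output)
```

View pics/a.png

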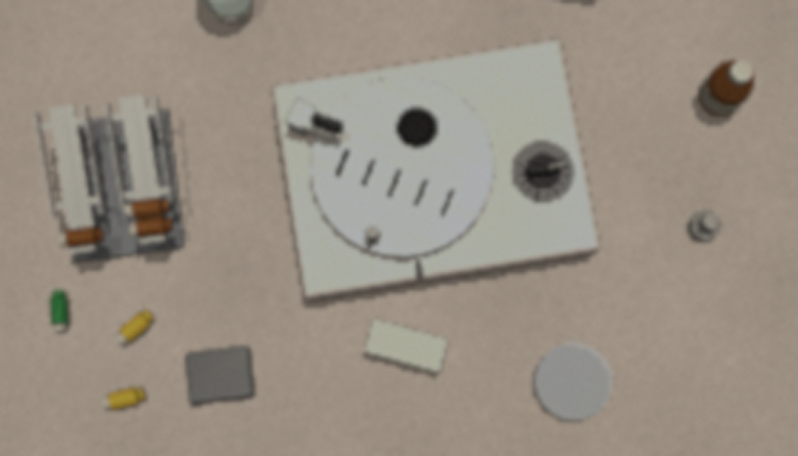

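View pics/b.png

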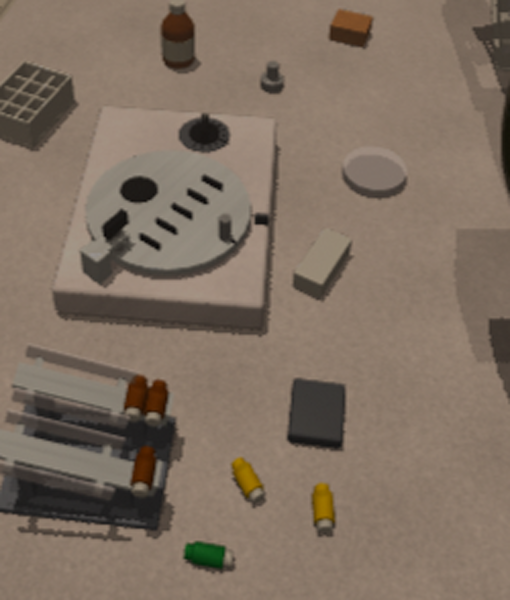

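The top crop shows three amber vials: two in the near lane at (150,207) and (153,227), one in the far lane at (84,237). The green one at (60,310) and the yellow ones at (137,326) and (125,399) are look-alikes lying on the bench. The mixer's yaw is about 0.185 and the platform sits at about -0.51. I'm going above the clamp grip now.

Request:
{"name": "move_arm", "arguments": {
  "steps": [
    [0.5, [0.035, 0.0595, 0], [0, 0, 0.076]],
    [0.5, [0.035, 0.0595, 0], [0, 0, 0.076]],
    [0.5, [0.035, 0.0595, 0], [0, 0, 0.076]],
    [0.5, [0.035, 0.0595, 0], [0, 0, 0.076]],
    [0.5, [0.035, 0.0595, 0], [0, 0, 0.076]],
    [0.5, [0.035, 0.0595, 0], [0, 0, 0.076]],
    [0.5, [0.035, 0.0595, 0], [0, 0, 0.076]],
    [0.5, [0.035, 0.0595, 0], [0, 0, 0.076]],
    [0.5, [0.035, 0.0595, 0], [0, 0, 0.076]],
    [0.5, [0.035, 0.0595, 0], [0, 0, 0.076]]
  ],
  "newtons": 40
}}

```text
time: 2.85
tool_pos: [0.5425, -0.0157, 0.219]
tool_rot: [0.0, 0.84, 0.542, 0.0]
contact_force: [0.4, -0.4, 0.4]
finger_gap: 0.499
grip_force: 0.0
```

Request:
{"name": "move_arm", "arguments": {
  "steps": [
    [0.5, [0.039, 0.061, 0], [0, 0, 0]],
    [0.5, [0, 0, -0.03], [0, 0, 0]],
    [0.5, [0, 0, -0.02], [0, 0, 0]],
    [0.5, [0, 0, 0], [0, 0, 0]]
  ]
}}

```text
time: 3.35
tool_pos: [0.5734, 0.0345, 0.1662]
tool_rot: [-0.001, 0.841, 0.541, -0.002]
contact_force: [0.0, 0.1, -0.2]
finger_gap: 0.497
grip_force: 0.0
```

```bash
cat >> h.py <<'E'
def st():
    s=sense(); q=s["tool_rot"]; from scipy.spatial.transform import Rotation as Ro
    M=Ro.from_quat([q[1],q[2],q[3],q[0]]).as_matrix()
    print("t%.2f"%s["time"],"pos",np.round(s["tool_pos"],4),"yawy %.3f"%np.arctan2(M[1,1],M[0,1]),"z",np.round(M[:,2],3),"gap %.3f gf %.1f"%(s["finger_gap"],s["grip_force"]),"F",np.round(s["contact_force"],1),"j1 %.2f j6 %.2f"%(s["joint_positions"][0],s["joint_positions"][5]))
E
python3 - <<'E'
from h import *
st()
c=imaging.capture("side"); loc(c,"clamp_grip"); cv2.imwrite("pics/c.png",cv2.resize(c["img"][110:260,130:330],(800,600),interpolation=cv2.INTER_CUBIC))
E
```

```text
t3.35 pos [0.5734 0.0345 0.1662] yawy -0.428 z [-0.005 -0.    -1.   ] gap 0.497 gf 0.0 F [ 0.   0.1 -0.2] j1 -0.03 j6 0.40
```

View pics/c.png

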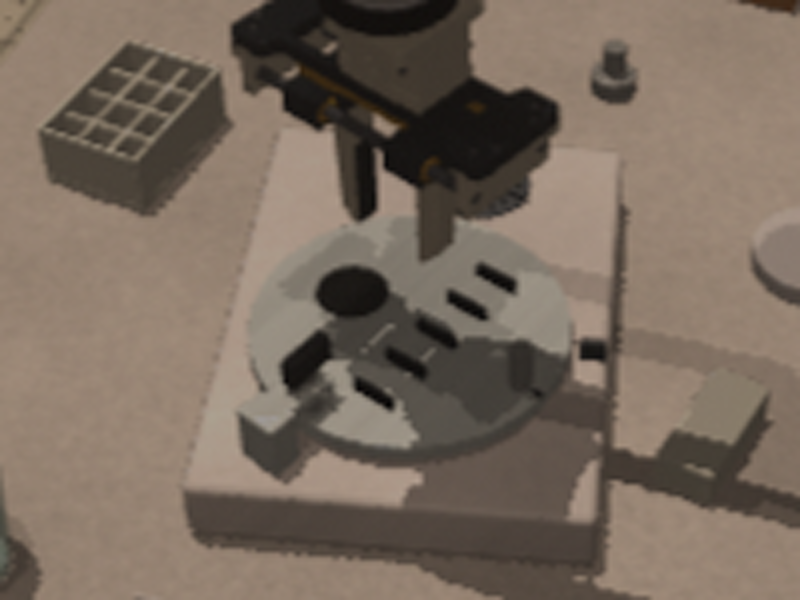

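The side view shows the gripper short of the clamp grip, which is at crop (303,360). The clamp post is low, so it won't be in the way. I'll shift the last bit and descend.

Request:
{"name": "move_arm", "arguments": {
  "steps": [
    [0.5, [0.0197, 0.0328, 0], [0, 0, 0]],
    [0.5, [0.0197, 0.0327, 0], [0, 0, 0]],
    [0.5, [0, 0, 0], [0, 0, 0]],
    [0.5, [0, 0, -0.02], [0, 0, 0]],
    [0.5, [0, 0, -0.02], [0, 0, 0]],
    [0.5, [0, 0, 0], [0, 0, 0]]
  ]
}}

```text
time: 4.2
tool_pos: [0.6121, 0.0994, 0.125]
tool_rot: [-0.001, 0.841, 0.541, -0.003]
contact_force: [0.1, 0.1, 0.1]
finger_gap: 0.499
grip_force: 0.0
```

Run:
```python
from h import *
st()
```

```text
t4.20 pos [0.6121 0.0994 0.125 ] yawy -0.428 z [-0.006 -0.001 -1.   ] gap 0.499 gf 0.0 F [0.1 0.1 0.1] j1 0.08 j6 0.51
```

Request:
{"name": "move_arm", "arguments": {
  "steps": [
    [0.5, [0, 0, -0.015], [0, 0, 0]],
    [0.5, [0, 0, -0.014], [0, 0, 0]],
    [0.5, [0, 0, 0], [0, 0, 0]],
    [0, [0, 0, 0], [0, 0, 0]],
    [0, [0, 0, 0], [0, 0, 0]],
    [0, [0, 0, 0], [0, 0, 0]],
    [0, [0, 0, 0], [0, 0, 0]],
    [0, [0, 0, 0], [0, 0, 0]]
  ],
  "newtons": 50
}}

```text
time: 5.2
tool_pos: [0.614, 0.101, 0.1]
tool_rot: [-0.001, 0.841, 0.542, -0.0]
contact_force: [-4.4, 1.1, 4.1]
finger_gap: 0.118
grip_force: 49.4
```

Run:
```python
from h import *
st(); print(sense()["wrist_torque"])
```

```text
t5.20 pos [0.614 0.101 0.1  ] yawy -0.426 z [-0.001  0.001 -1.   ] gap 0.118 gf 49.4 F [-4.4  1.1  4.1] j1 0.08 j6 0.51
[0.31195953 0.85056332 0.336537  ]
```

Request:
{"name": "move_arm", "arguments": {
  "steps": [
    [0, [0, 0, 0.002], [0, 0, 0.15]],
    [0, [0, 0, 0], [0, 0, 0.15]],
    [0, [0, 0, 0], [0, 0, 0.15]],
    [0, [0, 0, 0], [0, 0, 0.15]],
    [0, [0, 0, 0], [0, 0, 0.15]],
    [0, [0, 0, 0], [0, 0, 0.15]],
    [0, [0, 0, 0], [0, 0, 0.15]],
    [0, [0, 0, 0], [0, 0, 0.15]],
    [0, [0, 0, 0], [0, 0, 0]],
    [0, [0, 0, 0], [0, 0, 0]]
  ]
}}

```text
time: 6.45
tool_pos: [0.6105, 0.1003, 0.1]
tool_rot: [-0.004, 0.388, 0.922, -0.002]
contact_force: [-16.0, -0.1, 4.7]
finger_gap: 0.115
grip_force: 49.6
```

Run:
```python
from h import *
st(); print(sense()["wrist_torque"])
```

```text
t6.45 pos [0.6105 0.1003 0.1   ] yawy 0.773 z [-0.009 -0.001 -1.   ] gap 0.115 gf 49.6 F [-16.   -0.1   4.7] j1 0.08 j6 -0.69
[-0.29239491  2.63920001 -0.04049395]
```

Request:
{"name": "move_arm", "arguments": {
  "steps": [
    [0.5, [0, 0, 0], [0, 0, 0]],
    [0.5, [0, 0, 0], [0, 0, 0]],
    [0.5, [0, 0, 0], [0, 0, 0]],
    [0.5, [0, 0, 0.03], [0, 0, 0]],
    [0.5, [0, 0, 0.04], [0, 0, 0]],
    [0.5, [-0.04, -0.02, 0], [0, 0, 0.16]],
    [0.5, [-0.04, -0.02, 0], [0, 0, 0.16]],
    [0.5, [-0.04, -0.02, 0], [0, 0, 0.156]],
    [0.5, [0, 0, 0], [0, 0, 0]]
  ]
}}

```text
time: 7.58
tool_pos: [0.4926, 0.0396, 0.1713]
tool_rot: [-0.0, 0.16, 0.987, -0.0]
contact_force: [0.3, 0.5, 0.7]
finger_gap: 0.501
grip_force: 0.0
```

Run:
```python
from h import *
st()
c=imaging.capture("side"); loc(c,"clamp_grip");loc(c,"turning_post",2); cv2.imwrite("pics/d.png",cv2.resize(c["img"][110:260,130:330],(800,600),interpolation=cv2.INTER_CUBIC))
```

```text
t7.58 pos [0.4926 0.0396 0.1713] yawy 1.250 z [-0.001 -0.    -1.   ] gap 0.501 gf 0.0 F [0.3 0.5 0.7] j1 -0.02 j6 -1.27
clamp_grip 4 0.63 [0.6123 0.1031 0.1073] [206. 200.]
clamp_grip 4 0.28 [0.5171 0.2971 0.0761] [217. 283.]
turning_post 4 0.77 [0.4911 0.0419 0.0857] [261. 199.]
turning_post 4 0.51 [ 0.4786  0.335  -0.0015] [230. 321.]
```

View pics/d.png

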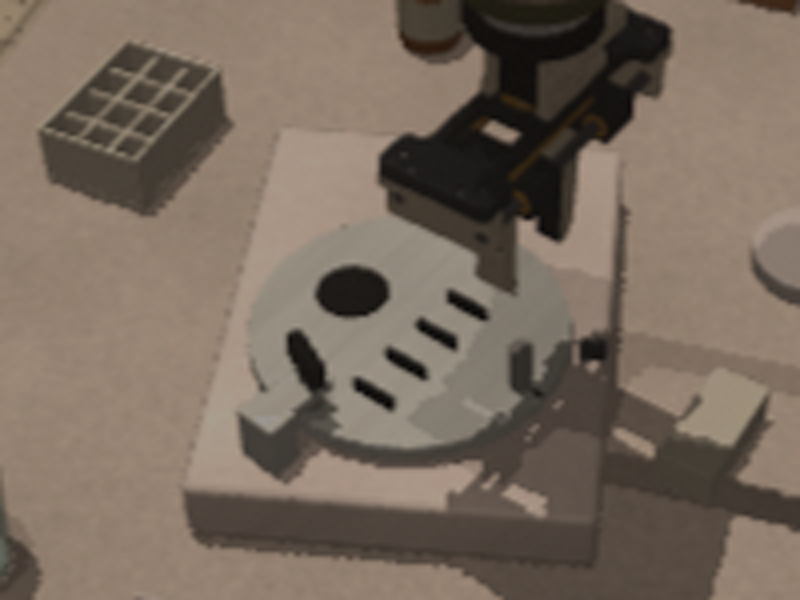

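The clamp grip has visibly turned. The post stands upright at crop (520,365). Next I'll descend and grip the post.

Request:
{"name": "move_arm", "arguments": {
  "steps": [
    [0.5, [-0.001, 0.0035, -0.03], [0, 0, 0]],
    [0.5, [0, 0, -0.035], [0, 0, 0]],
    [0.5, [0, 0, -0.027], [0, 0, 0]],
    [0.5, [0, 0, 0], [0, 0, 0]],
    [0, [0, 0, 0], [0, 0, 0]],
    [0, [0, 0, 0], [0, 0, 0]],
    [0, [0, 0, 0], [0, 0, 0]],
    [0, [0, 0, 0], [0, 0, 0]]
  ],
  "newtons": 20
}}

```text
time: 8.72
tool_pos: [0.4942, 0.044, 0.0805]
tool_rot: [0.001, 0.16, 0.987, 0.0]
contact_force: [-0.2, -0.2, 2.6]
finger_gap: 0.154
grip_force: 20.0
```

Run:
```python
from h import *
st()
p=sense()["tool_pos"][:2]; A=np.array([.5755,.0155]); print(np.linalg.norm(p-A))
a0=np.arctan2(*(p-A)[::-1]); a1=-np.pi+.185
d=(a1-a0+np.pi)%(2*np.pi)-np.pi; print(d); prev=p
for k in range(1,7):
    a=a0+d*k/6; q=A+.088*np.array([np.cos(a),np.sin(a)]); print(np.round(q-prev,4)); prev=q
```

```text
t8.72 pos [0.4942 0.044  0.0805] yawy 1.249 z [ 0.001 -0.    -1.   ] gap 0.154 gf 20.0 F [-0.2 -0.2  2.6] j1 -0.01 j6 -1.26
0.08612612768826243
0.5223638725301747
[-0.004  -0.0067]
[-0.0016 -0.0075]
[-0.0009 -0.0076]
[-0.0003 -0.0077]
[ 0.0004 -0.0076]
[ 0.0011 -0.0076]
```

Request:
{"name": "move_arm", "arguments": {
  "steps": [
    [0, [-0.0025, -0.007, 0], [0, 0, 0.087]],
    [0, [-0.0016, -0.0074, 0], [0, 0, 0.087]],
    [0, [-0.0009, -0.0075, 0], [0, 0, 0.087]],
    [0, [-0.0003, -0.0075, 0], [0, 0, 0.087]],
    [0, [0.0004, -0.0075, 0], [0, 0, 0.087]],
    [0, [0.001, -0.0075, 0], [0, 0, 0.087]],
    [0, [0, 0, 0], [0, 0, 0]],
    [0, [0, 0, 0], [0, 0, 0]]
  ]
}}

```text
time: 9.72
tool_pos: [0.4902, -0.0004, 0.0804]
tool_rot: [0.001, -0.099, 0.995, -0.0]
contact_force: [-1.0, -0.6, 6.5]
finger_gap: 0.155
grip_force: 20.0
```

Run:
```python
from h import *
st()
for n in ("top","side"):
    c=imaging.capture(n); loc(c,"weight_pad",1);loc(c,"turning_post",1);loc(c,"rack_centre",1);loc(c,"index_mark",1);loc(c,"mixer",1);loc(c,"weight",2)
cv2.imwrite("pics/e.png",cv2.resize(c["img"][110:260,130:330],(800,600),interpolation=cv2.INTER_CUBIC))
```

```text
t9.72 pos [ 4.902e-01 -4.000e-04  8.040e-02] yawy 1.768 z [ 0.001 -0.    -1.   ] gap 0.155 gf 20.0 F [-1.  -0.6  6.5] j1 -0.11 j6 -1.87
weight_pad 5 0.7 [0.622  0.0223 0.0707] [268. 153.]
turning_post 5 0.74 [ 0.4897 -0.0024  0.0892] [275. 192.]
index_mark 5 0.94 [ 0.4551 -0.0072  0.0614] [276. 204.]
mixer 5 0.5 [0.5015 0.2998 0.071 ] [181. 188.]
weight 5 0.44 [ 0.523  -0.3689  0.0015] [384. 189.]
weight_pad 6 0.61 [0.6257 0.0275 0.0692] [212. 189.]
turning_post 6 0.97 [ 0.4875 -0.0037  0.0856] [267. 187.]
rack_centre 6 0.81 [0.5491 0.0119 0.0684] [242. 191.]
index_mark 6 0.84 [ 0.4569 -0.0076  0.0674] [278. 193.]
mixer 6 0.87 [ 5.772e-01  1.590e-02 -3.000e-04] [232. 207.]
weight 6 0.39 [ 0.5249 -0.3714  0.0056] [284. 124.]
```

Request:
{"name": "move_arm", "arguments": {
  "steps": [
    [0.5, [0, 0, 0], [0, 0, 0]],
    [0.5, [0, 0, 0], [0, 0, 0]],
    [0.5, [0, 0, 0], [0, 0, 0]],
    [0.5, [0, 0, 0.04], [0, 0, 0]],
    [0.5, [0, 0, 0.05], [0, 0, 0]],
    [0.5, [0.05, 0.062, 0.02], [0, 0, -0.18]],
    [0.5, [0.03, 0.062, 0], [0, 0, -0.18]],
    [0.5, [0.03, 0.06, 0], [0, 0, -0.18]],
    [0.5, [0, 0.02, 0], [0, 0, -0.18]],
    [0.5, [0, 0, 0], [0, 0, 0]]
  ]
}}

```text
time: 11.68
tool_pos: [0.5817, 0.1787, 0.184]
tool_rot: [-0.001, 0.253, 0.967, -0.0]
contact_force: [-0.3, -0.5, -0.4]
finger_gap: 0.5
grip_force: 0.0
```

Run:
```python
from h import *
st()
W={}
for n in ("top","side"):
    c=imaging.capture(n); cv2.imwrite(f"pics/f_{n}.png",c["img"])
    for l in ["weight_pad","turning_post","rack_centre","index_mark","mixer","weight"]: loc(c,l,1)
    if n=="top": a=cv2.resize(c["img"][140:215,225:325],(800,600),interpolation=cv2.INTER_CUBIC)
cv2.imwrite("pics/f.png",a)
```

```text
t11.68 pos [0.5817 0.1787 0.184 ] yawy 1.059 z [-0.001 -0.    -1.   ] gap 0.500 gf 0.0 F [-0.3 -0.5 -0.4] j1 0.21 j6 -0.85
weight_pad 7 0.85 [0.6245 0.0207 0.0648] [269. 153.]
turning_post 7 0.89 [ 0.4907 -0.0031  0.0897] [275. 192.]
rack_centre 7 0.79 [0.5514 0.013  0.0704] [270. 174.]
index_mark 7 0.89 [ 0.4573 -0.0061  0.06  ] [276. 204.]
mixer 7 0.55 [ 5.746e-01  1.360e-02 -2.000e-04] [271. 172.]
weight 7 0.64 [ 0.5237 -0.3692 -0.0036] [384. 189.]
weight_pad 8 0.8 [0.6284 0.0297 0.0692] [210. 189.]
turning_post 8 0.82 [ 0.4881 -0.0022  0.0885] [266. 186.]
rack_centre 8 0.8 [0.5488 0.0103 0.0677] [242. 190.]
index_mark 8 0.6 [ 0.4561 -0.0085  0.0658] [279. 193.]
mixer 8 0.66 [5.751e-01 1.440e-02 4.000e-04] [232. 207.]
weight 8 0.61 [ 0.5202 -0.368   0.003 ] [285. 125.]
```

View pics/f.png

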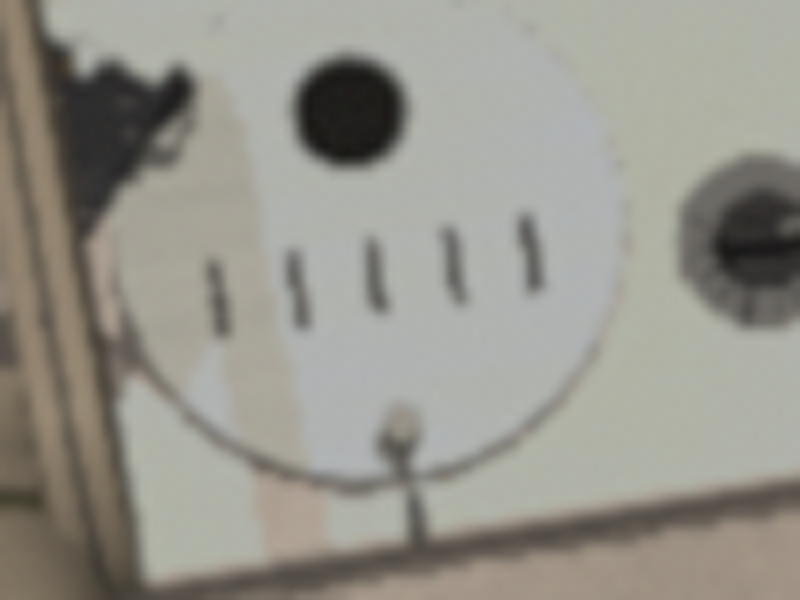

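The top view shows the post at crop (400,420), in line with the tooth at (415,520) and the pad at (350,110). I'll check the angle by blob fits.

Run:
```python
from h import *
c=imaging.capture("top"); g=cv2.cvtColor(c["img"],cv2.COLOR_BGR2GRAY)
m=(g<110).astype(np.uint8); m=cv2.resize(cv2.GaussianBlur(g,(0,0),.5)[140:215,225:325],None,fx=8,fy=8,interpolation=cv2.INTER_CUBIC)
b=(m<130).astype(np.uint8); n,L,s,ce=cv2.connectedComponentsWithStats(b)
ribs=[]
for i in range(1,n):
    u=(ce[i]+.5)/8-.5+np.array([225,140])
    if s[i][4]>300 : print(s[i],np.round(u,2),np.round(ray(c,u,.068),4),np.round(ray(c,u,.077),4),np.round(ray(c,u,.062),4))
# housing front edge lines in top image
```

```text
[    0     0   800   600 95846] [247.47 186.44] [0.5112 0.0867 0.068 ] [0.5097 0.0861 0.077 ] [0.5123 0.087  0.062 ]
[  292    54   117   116 10776] [268.23 153.55] [0.6215 0.0216 0.068 ] [0.6193 0.0214 0.077 ] [0.623  0.0217 0.062 ]
[  681   157   119   171 16893] [317.83 169.78] [ 0.5701 -0.1405  0.068 ] [ 0.5681 -0.1396  0.077 ] [ 0.5713 -0.1411  0.062 ]
[  0 178  14  88 878] [225.16 167.89] [0.5713 0.161  0.068 ] [0.5694 0.16   0.077 ] [0.5726 0.1617 0.062 ]
[519 220  23  69 940] [290.9  171.22] [ 0.5638 -0.0532  0.068 ] [ 0.562  -0.0528  0.077 ] [ 0.5651 -0.0534  0.062 ]
[446 235  16  62 689] [281.22 172.73] [ 0.5583 -0.0218  0.068 ] [ 0.5565 -0.0217  0.077 ] [ 0.5595 -0.0219  0.062 ]
[368 246  18  64 777] [271.43 174.56] [0.5517 0.0099 0.068 ] [0.5499 0.0098 0.077 ] [0.5529 0.0099 0.062 ]
[288 258  20  67 751] [261.74 175.97] [0.5465 0.0412 0.068 ] [0.5447 0.041  0.077 ] [0.5477 0.0414 0.062 ]
[ 207  264   23   71 1049] [251.86 177.14] [0.5421 0.0732 0.068 ] [0.5404 0.0728 0.077 ] [0.5433 0.0735 0.062 ]
```

The platform is aligned to within about 0.01 to 0.02 rad: the rib row and the housing edge have the same slope. Next is retightening the screw.

Request:
{"name": "move_arm", "arguments": {
  "steps": [
    [0.5, [0.01, -0.03, 0], [0, 0, -0.1]],
    [0.5, [0.01, -0.03, 0], [0, 0, -0.1]],
    [0.5, [0.0105, -0.0187, 0], [0, 0, -0.086]],
    [0.5, [0, 0, 0], [0, 0, 0]],
    [0.5, [0, 0, -0.04], [0, 0, 0]],
    [0.5, [0, 0, -0.025], [0, 0, 0]],
    [0.5, [0, 0, -0.015], [0, 0, 0]],
    [0.5, [0, 0, -0.002], [0, 0, 0]],
    [0.5, [0, 0, 0], [0, 0, 0]]
  ],
  "newtons": 50
}}

```text
time: 13.55
tool_pos: [0.6132, 0.0989, 0.1039]
tool_rot: [0.001, 0.389, 0.921, 0.0]
contact_force: [0.2, -0.1, 0.2]
finger_gap: 0.497
grip_force: 0.0
```

Request:
{"name": "move_arm", "arguments": {
  "steps": [
    [0, [0, 0, 0], [0, 0, 0]],
    [0, [0, 0, 0], [0, 0, 0]],
    [0, [0, 0, 0], [0, 0, 0]],
    [0, [0, 0, 0], [0, 0, 0]],
    [0, [0, 0, 0], [0, 0, 0]]
  ]
}}

```text
time: 14.18
tool_pos: [0.6125, 0.0983, 0.1029]
tool_rot: [-0.0, 0.389, 0.921, -0.0]
contact_force: [-1.9, -2.4, 2.4]
finger_gap: 0.114
grip_force: 50.0
```

Run:
```python
from h import *
st(); print(sense()["wrist_torque"])
```

```text
t14.18 pos [0.6125 0.0983 0.1029] yawy 0.771 z [-0. -0. -1.] gap 0.114 gf 50.0 F [-1.9 -2.4  2.4] j1 0.08 j6 -0.69
[-0.30399349  0.24272603  0.25029247]
```

Request:
{"name": "move_arm", "arguments": {
  "steps": [
    [0, [0, 0, 0], [0, 0, -0.15]],
    [0, [0, 0, 0], [0, 0, -0.15]],
    [0, [0, 0, 0], [0, 0, -0.15]],
    [0, [0, 0, 0], [0, 0, -0.15]],
    [0, [0, 0, 0], [0, 0, -0.15]],
    [0, [0, 0, 0], [0, 0, -0.15]],
    [0, [0, 0, 0], [0, 0, -0.15]],
    [0, [0, 0, 0], [0, 0, -0.1]],
    [0, [0, 0, 0], [0, 0, 0]]
  ]
}}

```text
time: 15.3
tool_pos: [0.6128, 0.0983, 0.1029]
tool_rot: [0.0, 0.828, 0.561, 0.0]
contact_force: [0.3, -1.9, 2.1]
finger_gap: 0.113
grip_force: 50.0
```

Run:
```python
from h import *
st(); print(sense()["wrist_torque"])
```

```text
t15.30 pos [0.6128 0.0983 0.1029] yawy -0.379 z [ 0. -0. -1.] gap 0.113 gf 50.0 F [ 0.3 -1.9  2.1] j1 0.08 j6 0.46
[-0.35109424 -0.02772175  0.22558245]
```

Request:
{"name": "move_arm", "arguments": {
  "steps": [
    [0, [0, 0, 0], [0, 0, -0.04]],
    [0, [0, 0, 0], [0, 0, -0.03]],
    [0, [0, 0, 0], [0, 0, 0]]
  ]
}}

```text
time: 15.68
tool_pos: [0.6128, 0.0983, 0.103]
tool_rot: [0.0, 0.847, 0.532, 0.0]
contact_force: [0.5, -3.0, 2.1]
finger_gap: 0.109
grip_force: 50.1
```

Run:
```python
from h import *
st(); print(sense()["wrist_torque"])
```

```text
t15.68 pos [0.6128 0.0983 0.103 ] yawy -0.448 z [ 0. -0. -1.] gap 0.109 gf 50.1 F [ 0.5 -3.   2.1] j1 0.08 j6 0.53
[-0.48377375 -0.08114386  0.34282871]
```

Request:
{"name": "move_arm", "arguments": {
  "steps": [
    [0, [0, 0, 0], [0, 0, -0.06]],
    [0, [0, 0, 0], [0, 0, 0]]
  ]
}}

```text
time: 15.92
tool_pos: [0.6128, 0.0983, 0.103]
tool_rot: [0.0, 0.862, 0.507, 0.0]
contact_force: [0.9, -2.9, 2.0]
finger_gap: 0.117
grip_force: 51.7
```

Run:
```python
from h import *
st(); print(sense()["wrist_torque"])
```

```text
t15.93 pos [0.6128 0.0983 0.103 ] yawy -0.508 z [ 0. -0. -1.] gap 0.117 gf 51.7 F [ 0.9 -2.9  2. ] j1 0.08 j6 0.58
[-0.58777582 -0.05430237  0.74865924]
```

Request:
{"name": "move_arm", "arguments": {
  "steps": [
    [0, [0, 0, 0], [0, 0, -0.06]],
    [0, [0, 0, 0], [0, 0, 0]]
  ]
}}

```text
time: 16.18
tool_pos: [0.6128, 0.0983, 0.103]
tool_rot: [0.0, 0.877, 0.481, 0.0]
contact_force: [0.2, -3.5, 1.8]
finger_gap: 0.124
grip_force: 55.2
```

Run:
```python
from h import *
st(); print(sense()["wrist_torque"])
```

```text
t16.18 pos [0.6128 0.0983 0.103 ] yawy -0.567 z [ 0. -0. -1.] gap 0.124 gf 55.2 F [ 0.2 -3.5  1.8] j1 0.08 j6 0.64
[-0.66652772 -0.16424159  1.08049645]
```

The wrist torque rose to 1.08 N m, so the screw is at its hard stop. I'll release it and go to the weight, which was knocked to about (0.522, -0.369).

Request:
{"name": "move_arm", "arguments": {
  "steps": [
    [0.45, [0, 0, 0], [0, 0, 0]],
    [0.45, [0, 0, 0], [0, 0, 0]],
    [0.45, [0, 0, 0], [0, 0, 0]],
    [0.45, [0, 0, 0.05], [0, 0, 0]],
    [0.45, [0, 0, 0.04], [0, 0, 0]]
  ]
}}

```text
time: 16.8
tool_pos: [0.6124, 0.0986, 0.1939]
tool_rot: [-0.0, 0.877, 0.48, -0.0]
contact_force: [1.0, 1.3, 0.8]
finger_gap: 0.447
grip_force: 0.0
```

Request:
{"name": "move_arm", "arguments": {
  "steps": [
    [0.45, [-0.009, -0.047, 0], [0, 0, -0.1]],
    [0.45, [-0.009, -0.047, 0], [0, 0, -0.1]],
    [0.45, [-0.009, -0.047, 0], [0, 0, -0.1]],
    [0.45, [-0.009, -0.047, 0], [0, 0, -0.1]],
    [0.45, [-0.009, -0.047, 0], [0, 0, -0.1]],
    [0.45, [-0.009, -0.047, 0], [0, 0, -0.1]],
    [0.45, [-0.009, -0.047, 0], [0, 0, -0.1]],
    [0.45, [-0.009, -0.047, 0], [0, 0, -0.1]],
    [0.45, [-0.009, -0.047, 0], [0, 0, -0.1]],
    [0.45, [-0.009, -0.047, 0], [0, 0, -0.1]]
  ]
}}

```text
time: 18.05
tool_pos: [0.5221, -0.3729, 0.1927]
tool_rot: [-0.0, 1.0, -0.001, 0.0]
contact_force: [0.9, 0.7, -0.9]
finger_gap: 0.449
grip_force: 0.0
```

Run:
```python
from h import *
st()
for n in ("top","side"):
    c=imaging.capture(n)
    for l in ["weight","clamp_grip","weight_pad"]: loc(c,l,2)
    if n=="side": cv2.imwrite("pics/g.png",cv2.resize(c["img"][90:240,180:380],(800,600),interpolation=cv2.INTER_CUBIC))
```

```text
t18.05 pos [ 0.5221 -0.3729  0.1927] yawy -1.573 z [ 0.  0. -1.] gap 0.449 gf 0.0 F [ 0.9  0.7 -0.9] j1 -0.70 j6 0.87
clamp_grip 10 0.4 [0.6134 0.099  0.1098] [244. 152.]
weight_pad 10 0.65 [0.6252 0.0244 0.0665] [267. 153.]
weight 11 0.65 [ 0.5747 -0.1468  0.0594] [249. 152.]
clamp_grip 11 0.61 [0.6106 0.1025 0.1066] [206. 200.]
clamp_grip 11 0.48 [0.5543 0.0118 0.0671] [240. 191.]
weight_pad 11 0.97 [0.6272 0.0254 0.0696] [211. 188.]
```

View pics/g.png

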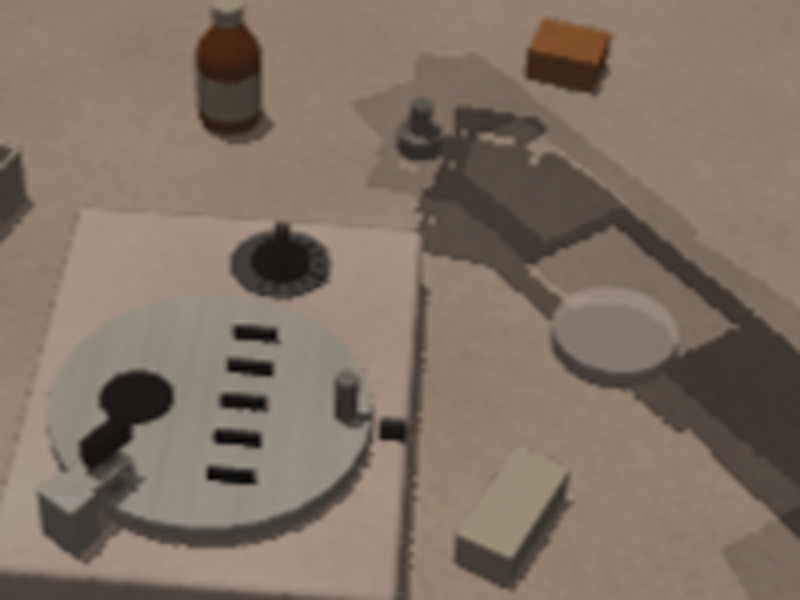

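The clamp bar lines up with its arm again, which means it is tight. The weight stands at crop (420,130), about (0.523, -0.3695). I'll descend and grip its knob.

Request:
{"name": "move_arm", "arguments": {
  "steps": [
    [0.45, [0.001, 0.0035, -0.05], [0, 0, 0]],
    [0.45, [0, 0, -0.05], [0, 0, 0]],
    [0.45, [0, 0, -0.04], [0, 0, 0]],
    [0.45, [0, 0, -0.02], [0, 0, 0]],
    [0.45, [0, 0, -0.01], [0, 0, 0]],
    [0.45, [0, 0, 0], [0, 0, 0]],
    [0, [0, 0, 0], [0, 0, 0]],
    [0, [0, 0, 0], [0, 0, 0]],
    [0, [0, 0, 0], [0, 0, 0]],
    [0, [0, 0, 0], [0, 0, 0]]
  ],
  "newtons": 20
}}

```text
time: 19.7
tool_pos: [0.5242, -0.3687, 0.0239]
tool_rot: [0.001, 1.0, 0.001, 0.001]
contact_force: [-1.1, -0.5, 5.9]
finger_gap: 0.191
grip_force: 20.0
```

Run:
```python
from h import *
st()
```

```text
t19.70 pos [ 0.5242 -0.3687  0.0239] yawy -1.570 z [ 0.001 -0.001 -1.   ] gap 0.191 gf 20.0 F [-1.1 -0.5  5.9] j1 -0.69 j6 0.88
```

Request:
{"name": "move_arm", "arguments": {
  "steps": [
    [0, [0, 0, 0.03], [0, 0, 0]],
    [0, [0, 0, 0.05], [0, 0, 0]],
    [0, [0, 0, 0.05], [0, 0, 0]],
    [0, [0, 0, 0], [0, 0, 0]]
  ],
  "newtons": 30
}}

```text
time: 20.2
tool_pos: [0.5261, -0.3699, 0.1586]
tool_rot: [0.003, 1.0, 0.001, 0.004]
contact_force: [1.6, 0.2, -1.5]
finger_gap: 0.188
grip_force: 30.0
```

Request:
{"name": "move_arm", "arguments": {
  "steps": [
    [0, [0.0099, 0.0392, 0], [0, 0, 0]],
    [0, [0.0099, 0.0392, 0], [0, 0, 0]],
    [0, [0.0099, 0.0392, 0], [0, 0, 0]],
    [0, [0.0099, 0.0392, 0], [0, 0, 0]],
    [0, [0.0099, 0.0392, 0], [0, 0, 0]],
    [0, [0.0099, 0.0392, 0], [0, 0, 0]],
    [0, [0.0099, 0.0392, 0], [0, 0, 0]],
    [0, [0.0099, 0.0392, 0], [0, 0, 0]],
    [0, [0.0099, 0.0392, 0], [0, 0, 0]],
    [0, [0.0099, 0.0392, 0], [0, 0, 0]]
  ]
}}

```text
time: 21.45
tool_pos: [0.6216, 0.0254, 0.1505]
tool_rot: [-0.0, 1.0, 0.001, -0.002]
contact_force: [0.3, 0.0, -0.4]
finger_gap: 0.186
grip_force: 30.0
```

Request:
{"name": "move_arm", "arguments": {
  "steps": [
    [0, [0, 0, 0], [0, 0, 0]],
    [0, [0, 0, 0], [0, 0, 0]]
  ]
}}

```text
time: 21.7
tool_pos: [0.6216, 0.0238, 0.1511]
tool_rot: [0.0, 1.0, 0.001, -0.001]
contact_force: [-0.0, -0.9, -1.9]
finger_gap: 0.188
grip_force: 30.0
```

Run:
```python
from h import *
st()
c=imaging.capture("side"); loc(c,"weight"); loc(c,"weight_pad",1)
cv2.imwrite("pics/i.png",cv2.resize(c["img"][110:260,130:330],(800,600),interpolation=cv2.INTER_CUBIC))
```

```text
t21.70 pos [0.6216 0.0238 0.1511] yawy -1.569 z [-0.003 -0.    -1.   ] gap 0.188 gf 30.0 F [-0.  -0.9 -1.9] j1 -0.04 j6 1.53
weight 12 0.46 [0.6199 0.025  0.1295] [213. 171.]
weight_pad 12 0.61 [0.6232 0.0241 0.0729] [213. 187.]
```

View pics/i.png

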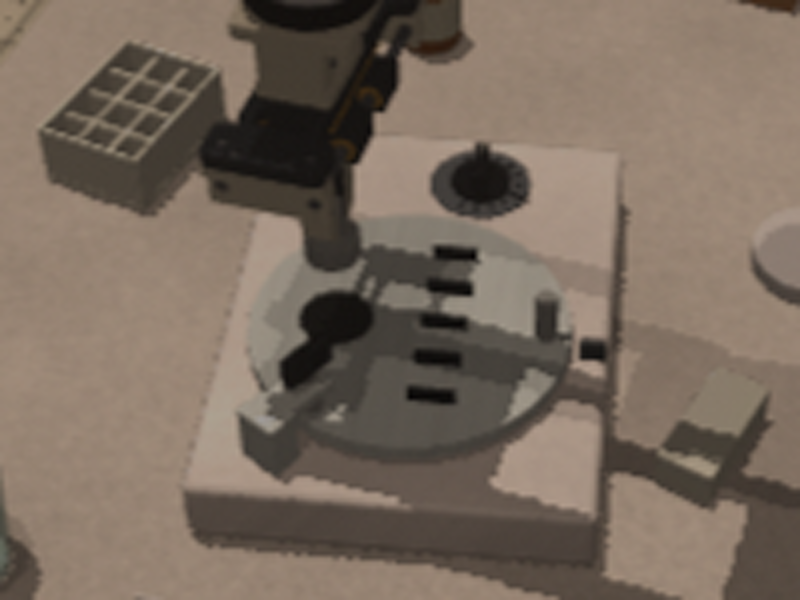

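The weight hangs upright in the grip at crop (332,245), just above the pad at (337,317). I'll lower it slowly.

Request:
{"name": "move_arm", "arguments": {
  "steps": [
    [0, [0.001, -0.0015, -0.02], [0, 0, 0]],
    [0, [0, 0, -0.02], [0, 0, 0]],
    [0, [0, 0, -0.01], [0, 0, 0]],
    [0, [0, 0, -0.005], [0, 0, 0]],
    [0, [0, 0, -0.003], [0, 0, 0]],
    [0, [0, 0, 0], [0, 0, 0]]
  ]
}}

```text
time: 22.6
tool_pos: [0.6239, 0.0226, 0.0951]
tool_rot: [0.0, 1.0, 0.001, 0.0]
contact_force: [0.7, -0.0, -0.7]
finger_gap: 0.186
grip_force: 30.0
```

Run:
```python
from h import *
st()
```

```text
t22.60 pos [0.6239 0.0226 0.0951] yawy -1.569 z [ 0.001 -0.    -1.   ] gap 0.186 gf 30.0 F [ 0.7 -0.  -0.7] j1 -0.05 j6 1.52
```

Request:
{"name": "move_arm", "arguments": {
  "steps": [
    [0, [-0.001, 0, -0.002], [0, 0, 0]],
    [0, [0, 0, -0.002], [0, 0, 0]],
    [0, [0, 0, 0], [0, 0, 0]]
  ]
}}

```text
time: 22.98
tool_pos: [0.6231, 0.0226, 0.0918]
tool_rot: [-0.0, 1.0, 0.001, 0.001]
contact_force: [-1.3, -0.2, 4.3]
finger_gap: 0.188
grip_force: 30.0
```

Run:
```python
from h import *
st()
```

```text
t22.98 pos [0.6231 0.0226 0.0918] yawy -1.569 z [ 0.001  0.    -1.   ] gap 0.188 gf 30.0 F [-1.3 -0.2  4.3] j1 -0.05 j6 1.52
```

Request:
{"name": "move_arm", "arguments": {
  "steps": [
    [0.4, [0, 0, 0.001], [0, 0, 0]],
    [0.4, [0, 0, 0], [0, 0, 0]],
    [0.4, [0, 0, 0], [0, 0, 0]],
    [0.4, [0, 0, 0.02], [0, 0, 0]],
    [0.4, [0, 0, 0.04], [0, 0, 0]],
    [0.4, [0, 0, 0.05], [0, 0, 0]]
  ]
}}

```text
time: 23.72
tool_pos: [0.622, 0.0225, 0.2033]
tool_rot: [-0.0, 1.0, 0.001, -0.001]
contact_force: [1.0, 0.5, -0.3]
finger_gap: 0.4
grip_force: 0.0
```

Request:
{"name": "move_arm", "arguments": {
  "steps": [
    [0.64, [-0.018, 0.039, 0], [0, 0, 0.022]],
    [0.64, [-0.018, 0.039, 0], [0, 0, 0.022]],
    [0.64, [-0.018, 0.039, 0], [0, 0, 0.022]],
    [0.64, [-0.018, 0.039, 0], [0, 0, 0.022]],
    [0.64, [-0.018, 0.039, 0], [0, 0, 0.022]],
    [0.64, [-0.018, 0.039, 0], [0, 0, 0.022]],
    [0.64, [-0.018, 0.039, 0], [0, 0, 0.022]],
    [0.64, [0, 0, -0.04], [0, 0, 0]],
    [0.64, [0, 0, -0.02], [0, 0, 0]],
    [0.64, [0, 0, 0], [0, 0, 0]]
  ]
}}

```text
time: 24.98
tool_pos: [0.4956, 0.2945, 0.1404]
tool_rot: [0.001, 0.997, 0.077, -0.002]
contact_force: [-0.1, -0.2, 0.9]
finger_gap: 0.642
grip_force: 0.0
```

Run:
```python
from h import *
st()
c=imaging.capture("side"); loc(c,"weight",2);loc(c,"vial1",6); loc(c,"feeder",1)
a=cv2.resize(c["img"][160:340,190:350],(533,600),interpolation=cv2.INTER_CUBIC)
cv2.imwrite("pics/j.png",a)
```

```text
t24.98 pos [0.4956 0.2945 0.1404] yawy -1.416 z [-0.003 -0.002 -1.   ] gap 0.642 gf 0.0 F [-0.1 -0.2  0.9] j1 0.45 j6 1.86
weight 13 0.51 [ 0.4583 -0.0074  0.0664] [278. 193.]
vial1 13 0.79 [0.387  0.3211 0.0105] [272. 323.]
vial1 13 0.77 [0.4085 0.4127 0.0085] [251. 361.]
vial1 13 0.74 [0.4877 0.3751 0.0771] [219. 318.]
vial1 13 0.71 [0.3065 0.3341 0.0107] [308. 339.]
vial1 13 0.69 [0.5004 0.2968 0.072 ] [225. 286.]
vial1 13 0.49 [0.5198 0.2987 0.0811] [216. 282.]
feeder 13 0.65 [ 0.483   0.3328 -0.0008] [228. 319.]
```

View pics/j.png

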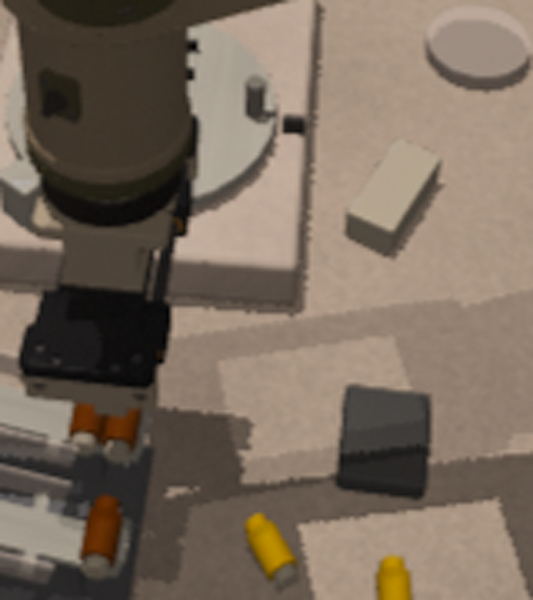

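Amber vials in view at crop (120,430) and (87,425) in the near lane and (102,530) in the far lane; the yellow ones at (270,548) and (393,580) lie on the bench. The lowest one in the near lane, at (120,430), is the one to take. The gripper is above it, so I descend.

Request:
{"name": "move_arm", "arguments": {
  "steps": [
    [0.64, [0.003, 0.002, -0.03], [0, 0, 0]],
    [0.64, [0, 0, -0.025], [0, 0, 0]],
    [0.64, [0, 0, -0.013], [0, 0, 0]],
    [0.64, [0, 0, -0.007], [0, 0, 0]],
    [0.64, [0, 0, 0], [0, 0, 0]]
  ],
  "newtons": 12
}}

```text
time: 25.8
tool_pos: [0.4999, 0.2976, 0.0672]
tool_rot: [-0.0, 0.997, 0.078, 0.0]
contact_force: [-0.2, 0.2, 0.8]
finger_gap: 0.637
grip_force: 0.0
```

Run:
```python
from h import *
st()
```

```text
t25.80 pos [0.4999 0.2976 0.0672] yawy -1.416 z [ 0.  0. -1.] gap 0.637 gf 0.0 F [-0.2  0.2  0.8] j1 0.45 j6 1.86
```

Request:
{"name": "move_arm", "arguments": {
  "steps": [
    [0.64, [-0.001, -0.0005, -0.002], [0, 0, 0]],
    [0.4, [0, 0, 0], [0, 0, 0]],
    [0.4, [0, 0, 0], [0, 0, 0]],
    [0.4, [0, 0, 0], [0, 0, 0]],
    [0.4, [0, 0, 0], [0, 0, 0]],
    [0.4, [0, 0, 0], [0, 0, 0]]
  ]
}}

```text
time: 26.55
tool_pos: [0.4989, 0.2972, 0.0652]
tool_rot: [-0.0, 0.997, 0.078, 0.0]
contact_force: [-0.7, -0.3, 5.0]
finger_gap: 0.513
grip_force: 12.0
```

Run:
```python
from h import *
st()
```

```text
t26.55 pos [0.4989 0.2972 0.0652] yawy -1.415 z [ 0.001  0.    -1.   ] gap 0.513 gf 12.0 F [-0.7 -0.3  5. ] j1 0.45 j6 1.86
```

Request:
{"name": "move_arm", "arguments": {
  "steps": [
    [0.4, [0, 0, 0.01], [0, 0, 0]],
    [0.4, [0, 0, 0.03], [0, 0, 0]],
    [0.4, [0, 0, 0.04], [0, 0, 0]],
    [0.4, [0, 0, 0.02], [0, 0, 0]],
    [0.4, [0, 0, 0], [0, 0, 0]]
  ],
  "newtons": 20
}}

```text
time: 27.18
tool_pos: [0.4997, 0.2975, 0.1666]
tool_rot: [-0.001, 0.997, 0.078, 0.002]
contact_force: [-0.3, 0.5, -0.4]
finger_gap: 0.517
grip_force: 20.0
```

Request:
{"name": "move_arm", "arguments": {
  "steps": [
    [0.4, [0.0049, -0.0266, 0], [0, 0, 0.1763]],
    [0.4, [0.0049, -0.0266, 0], [0, 0, 0.1763]],
    [0.4, [0.0049, -0.0266, 0], [0, 0, 0.1763]],
    [0.4, [0.0049, -0.0266, 0], [0, 0, 0.1763]],
    [0.4, [0.0049, -0.0266, 0], [0, 0, 0.1763]],
    [0.4, [0.0049, -0.0266, 0], [0, 0, 0.1763]],
    [0.4, [0.0049, -0.0266, 0], [0, 0, 0.1763]],
    [0.4, [0.0049, -0.0266, 0], [0, 0, 0.1763]],
    [0.4, [0.0049, -0.0266, 0], [0, 0, 0.1763]],
    [0.4, [0, 0, 0], [0, 0, 0]]
  ]
}}

```text
time: 28.42
tool_pos: [0.5418, 0.0561, 0.1626]
tool_rot: [-0.001, 0.645, 0.764, -0.001]
contact_force: [0.2, 1.8, -0.4]
finger_gap: 0.51
grip_force: 20.0
```

Run:
```python
from h import *
st()
c=imaging.capture("side"); loc(c,"weight",1);loc(c,"vial1",6); loc(c,"weight_pad",1)
a=cv2.resize(c["img"][110:320,130:330],(571,600),interpolation=cv2.INTER_CUBIC)
cv2.imwrite("pics/k.png",a)
```

```text
t28.43 pos [0.5418 0.0561 0.1626] yawy 0.169 z [-0.003 -0.    -1.   ] gap 0.510 gf 20.0 F [ 0.2  1.8 -0.4] j1 0.01 j6 -0.16
weight 14 0.46 [0.6205 0.0236 0.0717] [214. 187.]
vial1 14 0.78 [0.4985 0.2951 0.0755] [226. 284.]
vial1 14 0.77 [0.484  0.3724 0.0758] [221. 318.]
vial1 14 0.74 [0.5442 0.0536 0.1688] [238. 174.]
vial1 14 0.7 [0.4069 0.41   0.01  ] [252. 359.]
vial1 14 0.61 [0.3867 0.3223 0.0104] [272. 324.]
vial1 14 0.55 [0.3014 0.334  0.0126] [310. 339.]
weight_pad 14 0.59 [0.6242 0.0262 0.0703] [212. 188.]
```

View pics/k.png

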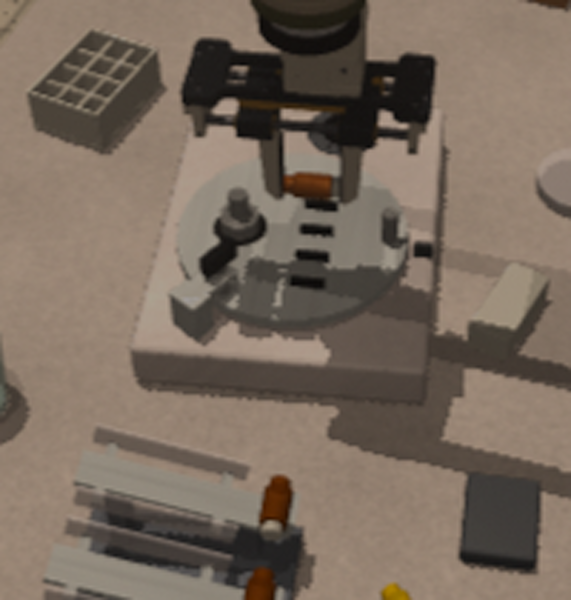

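The held vial is at crop (310,187) above the rack, the weight stands on the pad at (238,215), and the next vial has rolled down to (275,505). Lowering into groove +48.

Request:
{"name": "move_arm", "arguments": {
  "steps": [
    [0.4, [0.001, 0.0015, -0.04], [0, 0, 0]],
    [0.4, [0, 0, -0.03], [0, 0, 0]],
    [0.4, [0, 0, -0.01], [0, 0, 0]],
    [0.4, [0, 0, 0], [0, 0, 0]],
    [0.4, [0, 0, 0], [0, 0, 0]]
  ]
}}

```text
time: 29.25
tool_pos: [0.5448, 0.0594, 0.0864]
tool_rot: [0.001, 0.644, 0.765, 0.001]
contact_force: [0.2, 0.2, 0.1]
finger_gap: 0.516
grip_force: 20.0
```

Run:
```python
from h import *
st()
c=imaging.capture("side")
a=cv2.resize(c["img"][150:225,190:290],(800,600),interpolation=cv2.INTER_CUBIC)
cv2.imwrite("pics/l.png",a)
```

```text
t29.25 pos [0.5448 0.0594 0.0864] yawy 0.171 z [ 0.002  0.    -1.   ] gap 0.516 gf 20.0 F [0.2 0.2 0.1] j1 0.01 j6 -0.16
```

View pics/l.png

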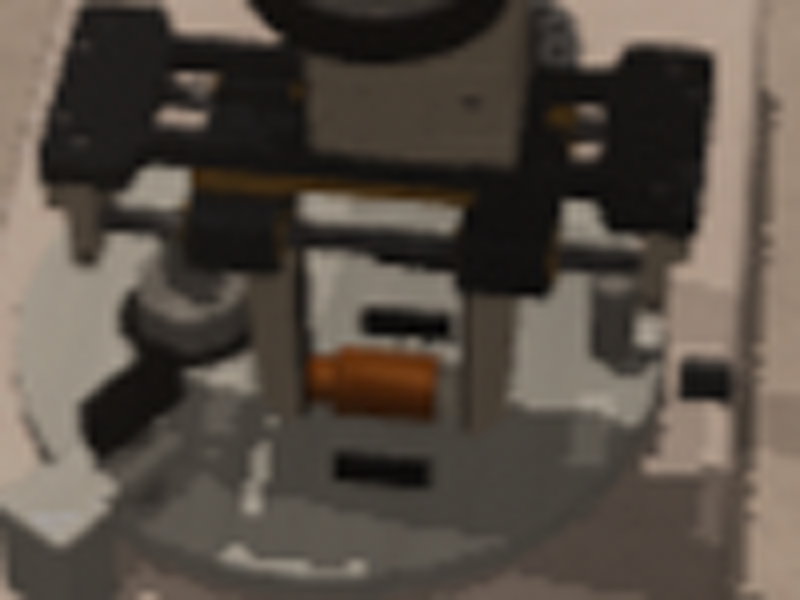

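Run:
```python
from h import *
c=imaging.capture("side")
f=lambda X:np.round((proj(c,X)-[190,150])*8+4)
R=np.array([.551,.0103]);px=np.array([np.cos(.172),np.sin(.172)]);py=np.array([-px[1],px[0]])
for y in (-.064,-.032,0,.032,.064): print("rib",y,f([*(R+py*y),.077]))
print("vial", f([.5448,.0594,.0944]))
```

```text
rib -0.064 [438. 170.]
rib -0.032 [426. 237.]
rib 0 [414. 306.]
rib 0.032 [402. 378.]
rib 0.064 [388. 453.]
vial [386. 380.]
```

Run:
```python
from h import *
from scipy.optimize import least_squares
c=imaging.capture("side")
g=cv2.imread("pics/g.png",0); b=(g<70).astype(np.uint8)
n,L,s,ce=cv2.connectedComponentsWithStats(b)
m=sorted([tuple((ce[i]+.5)/4-.5+[180,90]) for i in range(1,n) if 180<ce[i][0]<300 and 310<ce[i][1]<490 and 300<s[i][4]<2500],key=lambda p:p[1]); print(np.round(m,2))
def cen(R,yaw,y):
    px=np.array([np.cos(yaw),np.sin(yaw)]);py=np.array([-px[1],px[0]])
    P=[proj(c,[*(R+px*a+py*(y+w)),z]) for a in(-.015,.015) for w in(-.002,.002) for z in(.068,.077)]
    h=cv2.convexHull(np.array(P,np.float32)); M=cv2.moments(h); return np.array([M["m10"],M["m01"]])/M["m00"]
ys=np.array([-.064,-.032,0,.032,.064])
r=least_squares(lambda v:np.ravel([cen(v[:2],v[2],y)-p for y,p in zip(ys,m)]),[.551,.01,.17]); print(r.x,np.round(r.fun,2))
# top
mt=[(290.9,171.22),(281.22,172.73),(271.43,174.56),(261.74,175.97),(251.86,177.14)]
c=imaging.capture("top")
r=least_squares(lambda v:np.ravel([cen(v[:2],v[2],y)-p for y,p in zip(ys,mt)]),[.551,.01,.17]); print(r.x,np.round(r.fun,2))
```

```text
[[243.4  173.03]
 [242.21 181.44]
 [240.36 190.05]
 [238.96 199.09]
 [237.33 208.49]]
[0.55171018 0.0146838  0.17047672] [ 0.15 -0.06 -0.15 -0.06  0.14  0.04 -0.05  0.05 -0.1   0.05]
[0.55170833 0.00991545 0.16708106] [ 0.06  0.16 -0.03  0.1  -0.02 -0.28 -0.11 -0.24 -0.01  0.04]
```

The side and top camera fits differ by 4 mm in y. The gripped post and screw readings agree with the top camera, so I take the rack centre as (0.5517, 0.0107). Lowering the rest of the way.

Request:
{"name": "move_arm", "arguments": {
  "steps": [
    [0.4, [-0.001, -0.0015, -0.006], [0, 0, 0]],
    [0.4, [0, 0, -0.005], [0, 0, 0]],
    [0.4, [0, 0, -0.003], [0, 0, 0]],
    [0.4, [0, 0, 0], [0, 0, 0]]
  ]
}}

```text
time: 29.95
tool_pos: [0.5427, 0.0576, 0.0707]
tool_rot: [-0.0, 0.644, 0.765, -0.0]
contact_force: [-1.1, -1.2, 0.1]
finger_gap: 0.515
grip_force: 20.0
```

Run:
```python
from h import *
st()
```

```text
t29.95 pos [0.5427 0.0576 0.0707] yawy 0.171 z [-0. -0. -1.] gap 0.515 gf 20.0 F [-1.1 -1.2  0.1] j1 0.01 j6 -0.16
```

Request:
{"name": "move_arm", "arguments": {
  "steps": [
    [0.6, [0, 0, 0], [0, 0, 0]],
    [0.6, [0, 0, 0], [0, 0, 0]],
    [0.6, [0, 0, 0.02], [0, 0, 0]],
    [0.6, [0, 0, 0.04], [0, 0, 0]],
    [0.6, [0, 0, 0.04], [0, 0, 0]]
  ]
}}

```text
time: 30.58
tool_pos: [0.5423, 0.0576, 0.1714]
tool_rot: [-0.0, 0.644, 0.765, -0.0]
contact_force: [0.6, -0.1, 0.7]
finger_gap: 0.6
grip_force: 0.0
```

Request:
{"name": "move_arm", "arguments": {
  "steps": [
    [0.64, [-0.005, 0.0266, 0], [0, 0, -0.1763]],
    [0.64, [-0.005, 0.0266, 0], [0, 0, -0.1763]],
    [0.64, [-0.005, 0.0266, 0], [0, 0, -0.1763]],
    [0.64, [-0.005, 0.0266, 0], [0, 0, -0.1763]],
    [0.64, [-0.005, 0.0266, 0], [0, 0, -0.1763]],
    [0.64, [-0.005, 0.0266, 0], [0, 0, -0.1763]],
    [0.64, [-0.005, 0.0266, 0], [0, 0, -0.1763]],
    [0.64, [-0.005, 0.0266, 0], [0, 0, -0.1763]],
    [0.64, [-0.005, 0.0266, 0], [0, 0, -0.1763]],
    [0.64, [0, 0, 0], [0, 0, 0]]
  ]
}}

```text
time: 31.82
tool_pos: [0.4972, 0.2985, 0.1706]
tool_rot: [-0.0, 0.997, 0.078, -0.0]
contact_force: [0.2, -0.1, 0.7]
finger_gap: 0.637
grip_force: 0.0
```

Run:
```python
from h import *
st()
for n in ("top","side"):
    c=imaging.capture(n)
    loc(c,"vial1",7);loc(c,"weight",1)
    if n=="top": a=cv2.resize(c["img"][130:240,140:340],(800,440),interpolation=cv2.INTER_CUBIC); cv2.imwrite("pics/m.png",a)
```

```text
t31.82 pos [0.4972 0.2985 0.1706] yawy -1.414 z [-0.  0. -1.] gap 0.637 gf 0.0 F [ 0.2 -0.1  0.7] j1 0.45 j6 1.87
vial1 19 0.59 [0.5428 0.0581 0.0771] [256. 176.]
vial1 19 0.42 [0.4089 0.4108 0.0148] [150. 218.]
vial1 19 0.37 [0.4855 0.3759 0.0743] [158. 192.]
vial1 19 0.36 [ 4.841e-01  3.352e-01 -2.000e-04] [175. 197.]
weight 19 0.48 [0.6208 0.025  0.0664] [267. 154.]
vial1 20 0.75 [0.4859 0.3727 0.077 ] [220. 317.]
vial1 20 0.74 [0.3046 0.3314 0.0096] [309. 338.]
vial1 20 0.7 [0.4069 0.4102 0.0081] [252. 360.]
vial1 20 0.6 [0.3897 0.3209 0.009 ] [271. 323.]
vial1 20 0.55 [0.4954 0.2962 0.0747] [227. 285.]
```

View pics/m.png

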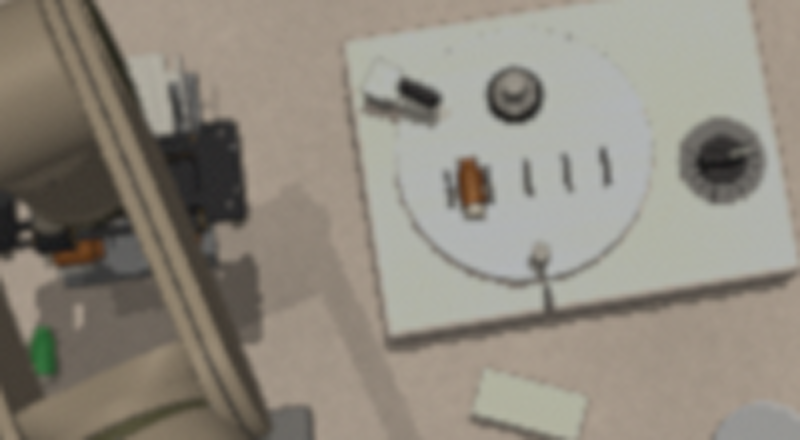

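The vial lies in its groove at crop (472,187), and the weight is centred on the pad at (515,95). Taking the second vial, the same as before.

Request:
{"name": "move_arm", "arguments": {
  "steps": [
    [0.64, [0.0015, -0.0015, -0.04], [0, 0, 0]],
    [0.64, [0, 0, -0.04], [0, 0, 0]],
    [0.64, [0, 0, -0.02], [0, 0, 0]],
    [0.64, [0, 0, -0.006], [0, 0, 0]],
    [0.64, [0, 0, 0], [0, 0, 0]],
    [0.4, [0, 0, 0], [0, 0, 0]],
    [0.4, [0, 0, 0], [0, 0, 0]],
    [0.4, [0, 0, 0], [0, 0, 0]],
    [0.4, [0, 0, 0], [0, 0, 0]]
  ],
  "newtons": 12
}}

```text
time: 33.25
tool_pos: [0.5003, 0.2961, 0.0664]
tool_rot: [-0.0, 0.997, 0.078, 0.001]
contact_force: [0.5, -0.2, 6.0]
finger_gap: 0.512
grip_force: 12.0
```

Run:
```python
from h import *
st()
```

```text
t33.25 pos [0.5003 0.2961 0.0664] yawy -1.415 z [ 0.002  0.001 -1.   ] gap 0.512 gf 12.0 F [ 0.5 -0.2  6. ] j1 0.45 j6 1.86
```

Request:
{"name": "move_arm", "arguments": {
  "steps": [
    [0.4, [0, 0, 0.01], [0, 0, 0]],
    [0.4, [0, 0, 0.03], [0, 0, 0]],
    [0.4, [0, 0, 0.04], [0, 0, 0]],
    [0.4, [0, 0, 0.02], [0, 0, 0]],
    [0.4, [0, 0, 0], [0, 0, 0]]
  ],
  "newtons": 20
}}

```text
time: 33.88
tool_pos: [0.5002, 0.296, 0.1666]
tool_rot: [-0.001, 0.997, 0.078, 0.002]
contact_force: [0.0, -0.4, 0.3]
finger_gap: 0.517
grip_force: 20.0
```

Request:
{"name": "move_arm", "arguments": {
  "steps": [
    [0.4, [0.0055, -0.0298, 0], [0, 0, 0.1763]],
    [0.4, [0.0055, -0.0298, 0], [0, 0, 0.1763]],
    [0.4, [0.0055, -0.0298, 0], [0, 0, 0.1763]],
    [0.4, [0.0055, -0.0298, 0], [0, 0, 0.1763]],
    [0.4, [0.0055, -0.0298, 0], [0, 0, 0.1763]],
    [0.4, [0.0055, -0.0298, 0], [0, 0, 0.1763]],
    [0.4, [0.0055, -0.0298, 0], [0, 0, 0.1763]],
    [0.4, [0.0055, -0.0298, 0], [0, 0, 0.1763]],
    [0.4, [0.0055, -0.0298, 0], [0, 0, 0.1763]],
    [0.4, [0, 0, 0], [0, 0, 0]]
  ]
}}

```text
time: 35.12
tool_pos: [0.5477, 0.0256, 0.1625]
tool_rot: [-0.001, 0.645, 0.764, -0.001]
contact_force: [0.4, 0.0, -0.6]
finger_gap: 0.513
grip_force: 20.0
```

Request:
{"name": "move_arm", "arguments": {
  "steps": [
    [0.4, [0, 0, -0.03], [0, 0, 0]],
    [0.4, [0, 0, -0.03], [0, 0, 0]],
    [0.4, [0, 0, 0], [0, 0, 0]],
    [0.4, [0, 0, 0], [0, 0, 0]]
  ]
}}

```text
time: 35.62
tool_pos: [0.5487, 0.0279, 0.1051]
tool_rot: [-0.0, 0.644, 0.765, -0.0]
contact_force: [0.2, -1.4, 0.4]
finger_gap: 0.516
grip_force: 20.0
```

Run:
```python
from h import *
st()
c=imaging.capture("side"); loc(c,"vial1",7)
```

```text
t35.62 pos [0.5487 0.0279 0.1051] yawy 0.170 z [-0.  0. -1.] gap 0.516 gf 20.0 F [ 0.2 -1.4  0.4] j1 -0.04 j6 -0.21
vial1 21 0.74 [0.4884 0.372  0.0796] [219. 316.]
vial1 21 0.6 [ 0.4535 -0.0056  0.0681] [279. 194.]
vial1 21 0.57 [0.5495 0.0225 0.1103] [240. 182.]
vial1 21 0.53 [0.5448 0.0526 0.0795] [239. 199.]
vial1 21 0.53 [0.3899 0.3183 0.0097] [271. 322.]
vial1 21 0.53 [0.4048 0.41   0.0107] [253. 359.]
vial1 21 0.5 [0.302  0.333  0.0093] [310. 339.]
```

Request:
{"name": "move_arm", "arguments": {
  "steps": [
    [0.4, [0, -0.0005, -0.015], [0, 0, 0]],
    [0.4, [0, 0, -0.01], [0, 0, 0]],
    [0.4, [0, 0, -0.005], [0, 0, 0]],
    [0.4, [0, 0, -0.003], [0, 0, 0]],
    [0.4, [0, 0, 0], [0, 0, 0]]
  ]
}}

```text
time: 36.35
tool_pos: [0.5489, 0.0268, 0.072]
tool_rot: [0.0, 0.644, 0.765, 0.0]
contact_force: [-0.0, -1.0, -0.2]
finger_gap: 0.515
grip_force: 20.0
```

Run:
```python
from h import *
st()
```

```text
t36.35 pos [0.5489 0.0268 0.072 ] yawy 0.171 z [ 0. -0. -1.] gap 0.515 gf 20.0 F [-0.  -1.  -0.2] j1 -0.04 j6 -0.22
```

Request:
{"name": "move_arm", "arguments": {
  "steps": [
    [0.6, [0, 0, -0.001], [0, 0, 0]],
    [0.6, [0, 0, 0], [0, 0, 0]],
    [0.6, [0, 0, 0.02], [0, 0, 0]],
    [0.6, [0, 0, 0.04], [0, 0, 0]],
    [0.6, [0, 0, 0.04], [0, 0, 0]]
  ]
}}

```text
time: 36.98
tool_pos: [0.5484, 0.0268, 0.1715]
tool_rot: [-0.0, 0.644, 0.765, -0.0]
contact_force: [0.2, -0.3, -0.2]
finger_gap: 0.603
grip_force: 0.0
```

Request:
{"name": "move_arm", "arguments": {
  "steps": [
    [0.64, [-0.0063, 0.0348, 0], [0, 0, -0.1587]],
    [0.64, [-0.0063, 0.0348, 0], [0, 0, -0.1587]],
    [0.64, [-0.0063, 0.0348, 0], [0, 0, -0.1587]],
    [0.64, [-0.0063, 0.0348, 0], [0, 0, -0.1587]],
    [0.64, [-0.0063, 0.0348, 0], [0, 0, -0.1587]],
    [0.64, [-0.0063, 0.0348, 0], [0, 0, -0.1587]],
    [0.64, [-0.0063, 0.0348, 0], [0, 0, -0.1587]],
    [0.64, [-0.0063, 0.0348, 0], [0, 0, -0.1587]],
    [0.64, [-0.0063, 0.0348, 0], [0, 0, -0.1587]],
    [0.64, [-0.0063, 0.0348, 0], [0, 0, -0.1587]]
  ]
}}

```text
time: 38.22
tool_pos: [0.4855, 0.376, 0.1708]
tool_rot: [-0.0, 0.997, 0.075, 0.0]
contact_force: [0.5, -0.2, 0.9]
finger_gap: 0.642
grip_force: 0.0
```

Request:
{"name": "move_arm", "arguments": {
  "steps": [
    [0.64, [0, 0, 0], [0, 0, 0]],
    [0.64, [0, 0, 0], [0, 0, 0]]
  ]
}}

```text
time: 38.48
tool_pos: [0.4857, 0.3744, 0.1705]
tool_rot: [0.0, 0.997, 0.079, -0.0]
contact_force: [0.1, 0.1, -0.2]
finger_gap: 0.637
grip_force: 0.0
```

Run:
```python
from h import *
st()
for n in ("top","side"):
    c=imaging.capture(n)
    loc(c,"vial1",7)
    if n=="top": a=cv2.resize(c["img"][130:240,140:340],(800,440),interpolation=cv2.INTER_CUBIC); cv2.imwrite("pics/n.png",a)
```

```text
t38.48 pos [0.4857 0.3744 0.1705] yawy -1.413 z [-0.    -0.001 -1.   ] gap 0.637 gf 0.0 F [ 0.1  0.1 -0.2] j1 0.57 j6 1.99
vial1 22 0.62 [0.5447 0.0541 0.0789] [258. 176.]
vial1 22 0.57 [0.549  0.0238 0.0801] [267. 175.]
vial1 22 0.43 [0.3866 0.3181 0.0142] [178. 225.]
vial1 23 0.77 [0.4053 0.4122 0.0107] [252. 360.]
vial1 23 0.69 [0.3061 0.332  0.0091] [308. 338.]
vial1 23 0.61 [0.388  0.3196 0.0102] [272. 323.]
vial1 23 0.58 [0.5519 0.0234 0.0794] [239. 191.]
vial1 23 0.45 [0.4843 0.3734 0.0759] [220. 318.]
vial1 23 0.38 [0.5462 0.0532 0.0798] [238. 199.]
```

View pics/n.png

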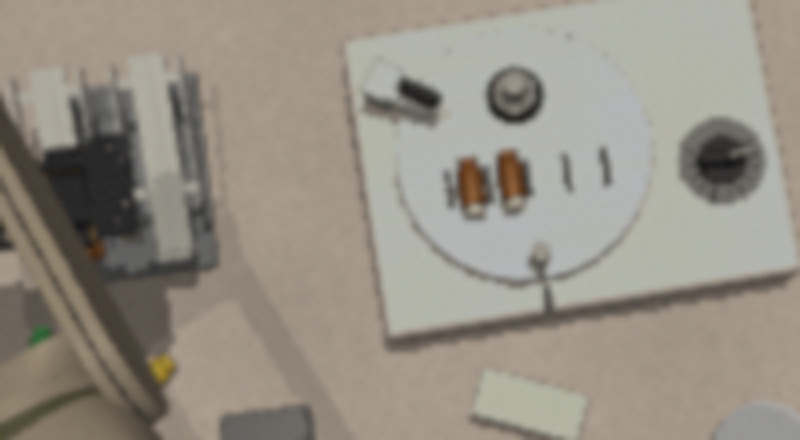

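Two vials are in their grooves at crop (472,187) and (512,180), and the near lane is empty. The last amber vial is in the far lane, under the gripper.

Request:
{"name": "move_arm", "arguments": {
  "steps": [
    [0.64, [0.0005, 0.001, -0.04], [0, 0, 0]],
    [0.64, [0, 0, -0.04], [0, 0, 0]],
    [0.64, [0, 0, -0.02], [0, 0, 0]],
    [0.64, [0, 0, -0.006], [0, 0, 0]],
    [0.64, [0, 0, 0], [0, 0, 0]],
    [0.4, [0, 0, 0], [0, 0, 0]],
    [0.4, [0, 0, 0], [0, 0, 0]],
    [0.4, [0, 0, 0], [0, 0, 0]],
    [0.4, [0, 0, 0], [0, 0, 0]]
  ],
  "newtons": 12
}}

```text
time: 39.8
tool_pos: [0.4872, 0.3765, 0.0664]
tool_rot: [-0.001, 0.997, 0.077, 0.001]
contact_force: [-0.4, -0.4, 5.9]
finger_gap: 0.516
grip_force: 12.0
```

Run:
```python
from h import *
st()
```

```text
t39.80 pos [0.4872 0.3765 0.0664] yawy -1.416 z [ 0.002  0.001 -1.   ] gap 0.516 gf 12.0 F [-0.4 -0.4  5.9] j1 0.57 j6 1.99
```

Request:
{"name": "move_arm", "arguments": {
  "steps": [
    [0.4, [0, 0, 0.01], [0, 0, 0]],
    [0.4, [0, 0, 0.03], [0, 0, 0]],
    [0.4, [0, 0, 0.04], [0, 0, 0]],
    [0.4, [0, 0, 0.02], [0, 0, 0]],
    [0.4, [0, 0, 0], [0, 0, 0]]
  ],
  "newtons": 20
}}

```text
time: 40.42
tool_pos: [0.4872, 0.3765, 0.1668]
tool_rot: [-0.001, 0.997, 0.077, 0.002]
contact_force: [0.7, -0.7, -0.0]
finger_gap: 0.51
grip_force: 20.0
```

Request:
{"name": "move_arm", "arguments": {
  "steps": [
    [0.4, [0.0073, -0.0413, 0], [0, 0, 0.1587]],
    [0.4, [0.0073, -0.0413, 0], [0, 0, 0.1587]],
    [0.4, [0.0073, -0.0413, 0], [0, 0, 0.1587]],
    [0.4, [0.0073, -0.0413, 0], [0, 0, 0.1587]],
    [0.4, [0.0073, -0.0413, 0], [0, 0, 0.1587]],
    [0.4, [0.0073, -0.0413, 0], [0, 0, 0.1587]],
    [0.4, [0.0073, -0.0413, 0], [0, 0, 0.1587]],
    [0.4, [0.0073, -0.0413, 0], [0, 0, 0.1587]],
    [0.4, [0.0073, -0.0413, 0], [0, 0, 0.1587]],
    [0.4, [0.0073, -0.0413, 0], [0, 0, 0.1587]]
  ]
}}

```text
time: 41.68
tool_pos: [0.5581, -0.0383, 0.1624]
tool_rot: [-0.001, 0.642, 0.767, -0.001]
contact_force: [1.0, -0.4, -0.7]
finger_gap: 0.515
grip_force: 20.0
```

Request:
{"name": "move_arm", "arguments": {
  "steps": [
    [0.4, [0, 0, -0.03], [0, 0, 0]],
    [0.4, [0, 0, -0.03], [0, 0, 0]],
    [0.4, [0, 0, 0], [0, 0, 0]],
    [0.4, [0, 0, 0], [0, 0, 0]]
  ]
}}

```text
time: 42.18
tool_pos: [0.559, -0.037, 0.1047]
tool_rot: [-0.0, 0.644, 0.765, -0.0]
contact_force: [0.9, -0.6, 0.5]
finger_gap: 0.516
grip_force: 20.0
```

Run:
```python
from h import *
st()
c=imaging.capture("side"); loc(c,"vial1",7)
```

```text
t42.17 pos [ 0.559  -0.037   0.1047] yawy 0.171 z [-0.001  0.    -1.   ] gap 0.516 gf 20.0 F [ 0.9 -0.6  0.5] j1 -0.16 j6 -0.33
vial1 24 0.7 [0.5436 0.053  0.0765] [239. 200.]
vial1 24 0.67 [0.3045 0.3338 0.0099] [308. 339.]
vial1 24 0.6 [0.3894 0.3229 0.0088] [271. 324.]
vial1 24 0.56 [ 0.5591 -0.038   0.1154] [244. 164.]
vial1 24 0.47 [0.4076 0.4109 0.0081] [251. 360.]
vial1 24 0.45 [0.5508 0.0231 0.077 ] [240. 191.]
```

Request:
{"name": "move_arm", "arguments": {
  "steps": [
    [0.4, [0.0006, 0.0007, -0.015], [0, 0, 0]],
    [0.4, [0, 0, -0.01], [0, 0, 0]],
    [0.4, [0, 0, -0.005], [0, 0, 0]],
    [0.4, [0, 0, -0.003], [0, 0, 0]],
    [0.4, [0, 0, 0], [0, 0, 0]]
  ]
}}

```text
time: 42.9
tool_pos: [0.56, -0.0365, 0.072]
tool_rot: [0.0, 0.644, 0.765, 0.0]
contact_force: [-0.3, 0.8, -0.4]
finger_gap: 0.514
grip_force: 20.0
```

Run:
```python
from h import *
st()
```

```text
t42.90 pos [ 0.56   -0.0365  0.072 ] yawy 0.171 z [ 0. -0. -1.] gap 0.514 gf 20.0 F [-0.3  0.8 -0.4] j1 -0.16 j6 -0.33
```

Request:
{"name": "move_arm", "arguments": {
  "steps": [
    [0.6, [0, 0, -0.001], [0, 0, 0]],
    [0.6, [0, 0, 0], [0, 0, 0]],
    [0.6, [0, 0, 0.02], [0, 0, 0]],
    [0.6, [0, 0, 0.04], [0, 0, 0]],
    [0.6, [0, 0, 0.05], [0, 0, 0]],
    [0.4, [-0.01, 0.06, 0], [0, 0, -0.15]],
    [0.4, [-0.01, 0.06, 0], [0, 0, -0.15]],
    [0.4, [-0.01, 0.06, 0], [0, 0, -0.15]],
    [0.4, [-0.01, 0.06, 0], [0, 0, -0.15]],
    [0.4, [0, 0, 0], [0, 0, 0]]
  ]
}}

```text
time: 44.15
tool_pos: [0.5191, 0.2076, 0.1826]
tool_rot: [-0.0, 0.84, 0.542, 0.001]
contact_force: [0.4, -1.1, 0.3]
finger_gap: 0.4
grip_force: 0.0
```

Run:
```python
from h import *
st()
for n in ("top","side"):
    c=imaging.capture(n)
    for l in("vial1","weight","dial_grip","dial_long_tick"): loc(c,l,7 if l=="vial1" else 1)
    if n=="top": t=cv2.resize(c["img"][140:210,230:335],(600,400),interpolation=cv2.INTER_CUBIC)
    else: s=cv2.resize(c["img"][140:180,225:285],(600,400),interpolation=cv2.INTER_CUBIC)
    cv2.imwrite(f"pics/o_{n}.png",c["img"])
cv2.imwrite("pics/o.png",cv2.resize(np.vstack([t,s]),(450,600)))
```

```text
t44.15 pos [0.5191 0.2076 0.1826] yawy -0.426 z [ 0.002  0.002 -1.   ] gap 0.400 gf 0.0 F [ 0.4 -1.1  0.3] j1 0.29 j6 0.71
vial1 25 0.7 [0.6212 0.0272 0.0675] [267. 154.]
vial1 25 0.67 [0.5504 0.0248 0.0814] [267. 174.]
vial1 25 0.51 [0.5452 0.0574 0.079 ] [257. 176.]
vial1 25 0.5 [ 0.5625 -0.0355  0.0803] [286. 171.]
vial1 25 0.5 [0.4065 0.4126 0.0115] [150. 219.]
vial1 25 0.42 [0.3069 0.3325 0.0136] [172. 249.]
dial_grip 25 0.51 [ 0.5746 -0.1464  0.0643] [320. 169.]
dial_long_tick 25 0.78 [ 0.5473 -0.1407  0.0483] [317. 178.]
vial1 26 0.74 [0.3026 0.3323 0.0117] [310. 338.]
vial1 26 0.55 [0.4056 0.4104 0.0099] [252. 360.]
vial1 26 0.47 [0.3879 0.3189 0.0086] [272. 323.]
dial_grip 26 0.43 [ 0.5736 -0.1451  0.0596] [250. 153.]
dial_long_tick 26 0.75 [ 0.5443 -0.1382  0.0503] [259. 159.]
```

View pics/o.png

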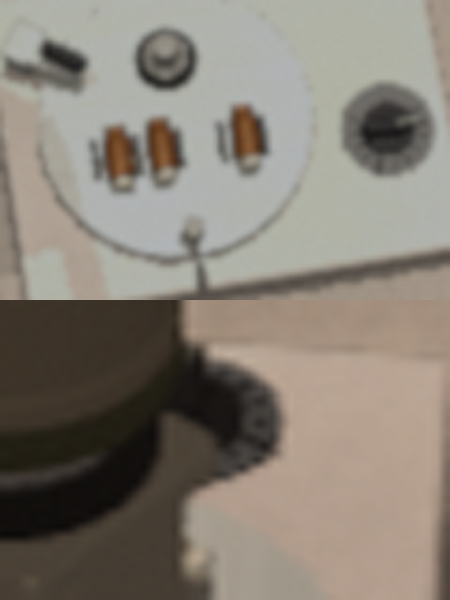

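The top view shows everything loaded: vials at crop (120,157), (165,150) and (245,137), and the weight at (165,58). The dial pointer runs from (387,128) to (410,122), pointing right, at about -1.32 rad (value about 0.35). The long tick lies at about 2.91 rad in world terms, so the bar must turn clockwise until the tool's yaw is -1.80.

Request:
{"name": "move_arm", "arguments": {
  "steps": [
    [0.4, [0.0054, -0.0355, 0], [0, 0, 0.068]],
    [0.4, [0.0054, -0.0355, 0], [0, 0, 0.068]],
    [0.4, [0.0054, -0.0355, 0], [0, 0, 0.068]],
    [0.4, [0.0054, -0.0355, 0], [0, 0, 0.068]],
    [0.4, [0.0054, -0.0355, 0], [0, 0, 0.068]],
    [0.4, [0.0054, -0.0355, 0], [0, 0, 0.068]],
    [0.4, [0.0054, -0.0355, 0], [0, 0, 0.068]],
    [0.4, [0.0054, -0.0355, 0], [0, 0, 0.068]],
    [0.4, [0.0054, -0.0355, 0], [0, 0, 0.068]],
    [0.4, [0.0054, -0.0355, 0], [0, 0, 0.068]]
  ],
  "newtons": 10
}}

```text
time: 45.9
tool_pos: [0.5737, -0.1531, 0.1808]
tool_rot: [-0.0, 0.612, 0.791, 0.0]
contact_force: [0.6, -0.3, 0.3]
finger_gap: 0.397
grip_force: 0.0
```

Request:
{"name": "move_arm", "arguments": {
  "steps": [
    [0.4, [0, 0, 0], [0, 0, 0]],
    [0.4, [0, 0, -0.04], [0, 0, 0]],
    [0.4, [0, 0, -0.03], [0, 0, 0]],
    [0.4, [0, 0, 0], [0, 0, 0]],
    [0.4, [0, 0, 0], [0, 0, 0]]
  ]
}}

```text
time: 46.52
tool_pos: [0.5745, -0.1513, 0.1122]
tool_rot: [0.001, 0.613, 0.79, 0.0]
contact_force: [0.2, 0.2, 0.2]
finger_gap: 0.398
grip_force: 0.0
```

Run:
```python
from h import *
st()
```

```text
t46.52 pos [ 0.5745 -0.1513  0.1122] yawy 0.251 z [ 0.001 -0.    -1.   ] gap 0.398 gf 0.0 F [0.2 0.2 0.2] j1 -0.34 j6 -0.60
```

Request:
{"name": "move_arm", "arguments": {
  "steps": [
    [0.4, [-0.001, 0.0038, -0.02], [0, 0, 0]],
    [0.4, [0, 0, -0.02], [0, 0, 0]],
    [0.4, [0, 0, -0.012], [0, 0, 0]],
    [0.4, [0, 0, 0], [0, 0, 0]],
    [0, [0, 0, 0], [0, 0, 0]],
    [0, [0, 0, 0], [0, 0, 0]],
    [0, [0, 0, 0], [0, 0, 0]],
    [0, [0, 0, 0], [0, 0, 0]]
  ]
}}

```text
time: 47.52
tool_pos: [0.5739, -0.1472, 0.059]
tool_rot: [0.001, 0.613, 0.79, 0.001]
contact_force: [4.1, 3.0, -3.5]
finger_gap: 0.106
grip_force: 10.0
```

Run:
```python
from h import *
st(); print(sense()["wrist_torque"])
```

```text
t47.52 pos [ 0.5739 -0.1472  0.059 ] yawy 0.251 z [ 0.002  0.001 -1.   ] gap 0.106 gf 10.0 F [ 4.1  3.  -3.5] j1 -0.34 j6 -0.59
[ 2.45652024e-01 -1.01237368e+00 -8.27407531e-05]
```

Request:
{"name": "move_arm", "arguments": {
  "steps": [
    [0, [0, 0, 0], [0, 0, -0.18]],
    [0, [0, 0, 0], [0, 0, -0.18]],
    [0, [0, 0, 0], [0, 0, -0.18]],
    [0, [0, 0, 0], [0, 0, -0.18]],
    [0, [0, 0, 0], [0, 0, -0.18]],
    [0, [0, 0, 0], [0, 0, -0.18]],
    [0, [0, 0, 0], [0, 0, -0.18]],
    [0, [0, 0, 0], [0, 0, -0.18]],
    [0, [0, 0, 0], [0, 0, -0.18]],
    [0, [0, 0, 0], [0, 0, -0.18]]
  ]
}}

```text
time: 48.78
tool_pos: [0.5752, -0.1485, 0.0592]
tool_rot: [0.001, 1.0, 0.008, 0.003]
contact_force: [11.4, -4.1, -8.7]
finger_gap: 0.107
grip_force: 10.0
```

Request:
{"name": "move_arm", "arguments": {
  "steps": [
    [0, [0, 0, 0], [0, 0, -0.15]],
    [0, [0, 0, 0], [0, 0, -0.1]],
    [0, [0, 0, 0], [0, 0, 0]],
    [0, [0, 0, 0], [0, 0, 0]]
  ]
}}

```text
time: 49.28
tool_pos: [0.5752, -0.1488, 0.0592]
tool_rot: [0.001, 0.993, -0.114, 0.003]
contact_force: [11.4, -3.7, -9.3]
finger_gap: 0.102
grip_force: 10.0
```

Run:
```python
from h import *
st(); print(sense()["wrist_torque"])
```

```text
t49.27 pos [ 0.5752 -0.1488  0.0592] yawy -1.799 z [ 0.005 -0.002 -1.   ] gap 0.102 gf 10.0 F [11.4 -3.7 -9.3] j1 -0.34 j6 1.46
[-0.7470539  -1.94694116 -0.03459237]
```

Request:
{"name": "move_arm", "arguments": {
  "steps": [
    [0.4, [0, 0, 0], [0, 0, 0]],
    [0.4, [0, 0, 0], [0, 0, 0]],
    [0.4, [0, 0, 0], [0, 0, 0]],
    [0.4, [0, 0, 0.03], [0, 0, 0]],
    [0.4, [0, 0, 0.04], [0, 0, 0]],
    [0.4, [0, 0, 0.05], [0, 0, 0]],
    [0.4, [-0.03, -0.06, 0.02], [0, 0, 0]],
    [0.4, [-0.03, -0.06, 0], [0, 0, 0]],
    [0.4, [-0.04, -0.06, 0], [0, 0, 0]],
    [0.4, [0, 0, 0], [0, 0, 0]]
  ]
}}

```text
time: 50.52
tool_pos: [0.4809, -0.3127, 0.1968]
tool_rot: [0.001, 0.993, -0.116, -0.0]
contact_force: [0.6, 1.1, 0.2]
finger_gap: 0.4
grip_force: 0.0
```

Run:
```python
from h import *
st()
for n in ("top","side"):
    c=imaging.capture(n)
    for l in("vial1","weight","dial_grip","dial_long_tick","weight_pad"): loc(c,l,7 if l=="vial1" else 1)
    if n=="top": t=cv2.resize(c["img"][145:205,230:330],(600,360),interpolation=cv2.INTER_CUBIC)
    else: s=cv2.resize(c["img"][142:172,230:290],(600,300),interpolation=cv2.INTER_CUBIC); b=[np.round((proj(c,X)-[230,142])*10) for X in ([.574,-.148,.074],[.574-.019*.974,-.148+.019*.228,.074],[.574-.03*.974,-.148+.03*.228,.05])]; print(b)
cv2.imwrite("pics/p.png",cv2.resize(np.vstack([t,s]),(545,600)))
```

```text
t50.52 pos [ 0.4809 -0.3127  0.1968] yawy -1.804 z [-0.001 -0.001 -1.   ] gap 0.400 gf 0.0 F [0.6 1.1 0.2] j1 -0.67 j6 1.14
vial1 27 0.67 [0.5445 0.0581 0.075 ] [256. 176.]
vial1 27 0.66 [ 0.5614 -0.0389  0.078 ] [287. 171.]
vial1 27 0.5 [0.3862 0.3178 0.0136] [178. 225.]
vial1 27 0.49 [0.4068 0.4122 0.0137] [150. 218.]
vial1 27 0.44 [0.3075 0.331  0.0138] [173. 249.]
vial1 27 0.41 [0.5456 0.0225 0.0811] [267. 176.]
dial_grip 27 0.4 [ 0.5722 -0.1493  0.065 ] [320. 169.]
dial_long_tick 27 0.94 [ 0.546  -0.1438  0.0493] [318. 178.]
weight_pad 27 0.9 [0.6219 0.0221 0.066 ] [268. 154.]
vial1 28 0.72 [0.3871 0.3213 0.009 ] [272. 324.]
vial1 28 0.67 [ 0.5588 -0.0367  0.0804] [244. 174.]
vial1 28 0.67 [0.3054 0.3361 0.0118] [308. 339.]
vial1 28 0.6 [0.5484 0.0214 0.0773] [241. 191.]
vial1 28 0.59 [0.5423 0.0529 0.0786] [240. 200.]
vial1 28 0.53 [0.4051 0.4095 0.0108] [253. 359.]
weight 28 0.74 [0.6233 0.0249 0.0725] [213. 187.]
dial_grip 28 0.56 [ 0.5744 -0.1503  0.0613] [250. 151.]
dial_long_tick 28 0.67 [ 0.5427 -0.1395  0.0472] [260. 159.]
weight_pad 28 0.75 [0.6226 0.0233 0.0683] [213. 188.]
[array([199.,  63.]), array([258.,  85.]), array([291., 162.])]
```

View pics/p.png

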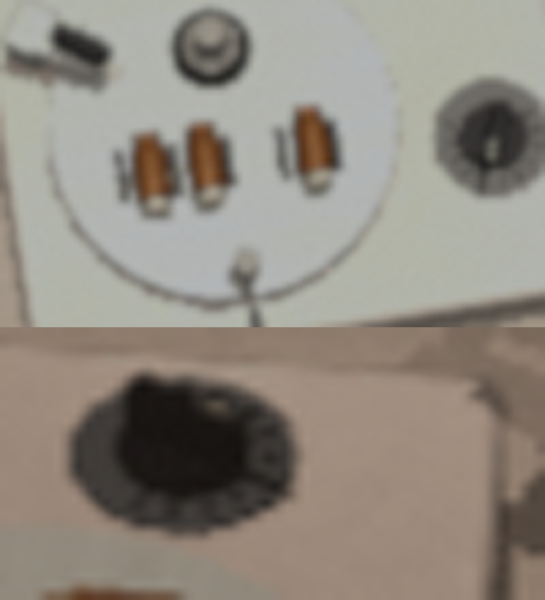

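All loads are in place: vials at crop (152,173), (208,165) and (315,148), the weight at (211,47). The pointer runs from (494,120) to (490,150), with the long tick at (486,183). I'll check that angle numerically.

Run:
```python
from h import *
for n in ("top","side"):
    c=imaging.capture(n); g=cv2.cvtColor(c["img"],cv2.COLOR_BGR2GRAY).astype(np.float32)
    # dial ring centre in this camera: brute force by darkest annulus (z=.052)
    def samp(C,r,a,z):
        P=np.array([proj(c,[C[0]+r*np.cos(t),C[1]+r*np.sin(t),z]) for t in a],np.float32)
        return cv2.remap(g,P[:,0].reshape(1,-1),P[:,1].reshape(1,-1),cv2.INTER_CUBIC)[0]
    A=np.linspace(0,2*np.pi,72,endpoint=False)
    best=min(((samp((x,y),.031,A,.05).mean()-samp((x,y),.045,A,.05).mean(),x,y) for x in np.arange(.568,.581,.001) for y in np.arange(-.156,-.140,.001)))
    C=best[1:]; print(n,"ring centre",np.round(best,4))
    a=np.arange(1.7,3.9,.1)
    for r in (.026,.030,.034): print(r,[f"{t:.1f}:{v:.0f}" for t,v in zip(a,samp(C,r,a,.05))])
    a2=np.arange(2.3,3.5,.1)
    dz=np.array([0,0])
    for r in (.010,.014,.017): print("ptr",r,[f"{t:.1f}:{v:.0f}" for t,v in zip(a2,samp(C,r,a2,.0745))])
```

```text
top ring centre [-72.7045   0.574   -0.148 ]
0.026 ['1.7:98', '1.8:100', '1.9:103', '2.0:102', '2.1:97', '2.2:95', '2.3:101', '2.4:101', '2.5:94', '2.6:95', '2.7:99', '2.8:95', '2.9:80', '3.0:81', '3.1:96', '3.2:106', '3.3:104', '3.4:100', '3.5:100', '3.6:99', '3.7:95', '3.8:94']
0.03 ['1.7:108', '1.8:106', '1.9:105', '2.0:105', '2.1:105', '2.2:104', '2.3:106', '2.4:104', '2.5:100', '2.6:103', '2.7:106', '2.8:102', '2.9:85', '3.0:81', '3.1:98', '3.2:103', '3.3:102', '3.4:99', '3.5:104', '3.6:103', '3.7:95', '3.8:92']
0.034 ['1.7:142', '1.8:137', '1.9:126', '2.0:121', '2.1:134', '2.2:139', '2.3:141', '2.4:139', '2.5:130', '2.6:131', '2.7:134', '2.8:127', '2.9:109', '3.0:99', '3.1:112', '3.2:116', '3.3:114', '3.4:115', '3.5:124', '3.6:125', '3.7:116', '3.8:116']
ptr 0.01 ['2.3:49', '2.4:53', '2.5:60', '2.6:68', '2.7:79', '2.8:90', '2.9:97', '3.0:100', '3.1:96', '3.2:87', '3.3:75', '3.4:64', '3.5:57']
ptr 0.014 ['2.3:50', '2.4:49', '2.5:50', '2.6:56', '2.7:65', '2.8:78', '2.9:91', '3.0:99', '3.1:96', '3.2:82', '3.3:65', '3.4:54', '3.5:50']
ptr 0.017 ['2.3:51', '2.4:48', '2.5:46', '2.6:4
[... 541 characters left out ...]
, '3.4:46', '3.5:52', '3.6:56', '3.7:54', '3.8:44']
0.034 ['1.7:93', '1.8:77', '1.9:78', '2.0:74', '2.1:73', '2.2:82', '2.3:68', '2.4:78', '2.5:68', '2.6:66', '2.7:61', '2.8:50', '2.9:53', '3.0:41', '3.1:48', '3.2:56', '3.3:68', '3.4:69', '3.5:67', '3.6:64', '3.7:63', '3.8:60']
ptr 0.01 ['2.3:23', '2.4:25', '2.5:27', '2.6:32', '2.7:40', '2.8:49', '2.9:59', '3.0:66', '3.1:71', '3.2:70', '3.3:60', '3.4:50', '3.5:42']
ptr 0.014 ['2.3:21', '2.4:21', '2.5:24', '2.6:29', '2.7:36', '2.8:46', '2.9:58', '3.0:67', '3.1:70', '3.2:68', '3.3:61', '3.4:53', '3.5:51']
ptr 0.017 ['2.3:20', '2.4:20', '2.5:20', '2.6:22', '2.7:29', '2.8:38', '2.9:46', '3.0:50', '3.1:49', '3.2:49', '3.3:54', '3.4:57', '3.5:67']
```

```bash
python3 -c "
from rig import hand_in
print(hand_in())"
```

```text
the job is handed in; nothing more can be done
None
```

I handed the job in at about 51 s: the screw is retightened to its stop, the platform is on the index tooth, the weight is on the pad, all three amber vials are in grooves, and the dial is on the long tick to within about 0.05 rad by my image check (no verdict returned).

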